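# Dry-stack a segmented turning blank under its press weight

### The arm

A 6-joint arm with a two-finger parallel gripper is mounted at the origin on the work surface. World frame = base frame: x ahead of the robot, y to its left, z up, the work surface at z = 0. Lengths are in m, angles in rad, forces in N, time in s.
With the tool pointing down it reaches from about 0.3 to 0.875 m from the base axis. Payload 6.4 kg.
Tool frame: the origin (TCP) lies midway between the tips of the shut fingers; the grasp point (between the pads) lies 19 mm behind it; y points along the fingers, x is the direction in which the jaws open and shut, and the axes are right-handed (so a half turn about y gives the same grasp; the last joint's range is limited). The gripper opens to 85 mm and grips with 20 to 120 N. Pads are 22 mm wide; open, the fingers measure 114 mm over their backs; the gripper's body (76 mm by 85 mm) begins 54 mm behind the grasp point. The pads swing forward as they close: fully open they stand 13 mm farther back than shut.
Start: joints at [1.05, 0.181, 1.607, -0, 1.354, -0.206], TCP at [0.178, 0.547, 0.195] pointing down, gripper open.
Joint ranges: [-2.99, 2.99], [-0.89, 2.07], [0.3, 2.58], [-1.14, 4.28], [0, 2.63], [-3.12, 3.12]. Speed limits (rad/s): [2.57, 2.57, 3.01, 3.14, 3.14, 3.14].

### API

Orientations are given as a unit quaternion [w, x, y, z].
In Python, from bench import ctrl gives the robot as it stands.
- The arm moves only by the tool step_arm, never from a script. Its argument "commands" is a list of rows, each a list of 7 numbers: the turn, a rotation vector about the tool's x, y, z in units of 6 degrees (1.0 is 6 degrees), then the shift along the tool's x, y, z in units of 30 mm (1.0 is 30 mm), then the opening, from 0 (shut) to 1 (fully open). A call has 1 to 10 rows; each row shifts and turns the commanded pose from where the row before left it, along the tool's axes as they then stand; what a row does not reach is not made up. A row lasts 1/10 s, in which the tool goes at most 50 mm and 8.59 degrees, less where a joint would pass 70% of its speed; a pose out of reach is approached as far as the arm can. A call with a number of a shift or a turn outside -1 to 1 is refused whole. A call with a gripper value outside its range is refused whole. The fingers move at their own pace and stop on an object; the grip force is fixed at half the most. Time passes only in rows, so rows that do not move let the fingers close. It gives the time, the measured TCP pose, the force and the opening at its end, in the units of the state.
- ctrl.get_obs(): the state, without advancing time (a new reading comes with each control period).
- ctrl.camera(name): name is "side" or "top" or "wrist"; returns (picture, depth): 400x640x3 uint8, blue, green, red; 400x640 float32, m along the optical axis (not along the pixel's ray), 0 where there is no reading.
- ctrl.get_calibration(name): a dict with "intrinsics" (3x3 intrinsics, pixels), "D" ([k1, k2, p1, p2, k3] as OpenCV has them; the pictures are not rectified), "R" (3x3) and "t" (3): a world point X has camera coordinates R X + t. Camera axes: x right, y down, z forward; pixel columns grow to the right and rows downward; lengths in m; the calibration is good to about 2 mm. A picture is of the moment at which its call begins: read the wrist's pose just before it. get_calibration takes no time and is no camera call; for the wrist camera it gives the pose at the moment of the call.
- ctrl.hand_in(): hands the job in, once; it reports no verdict.
Trained networks look in the newest picture that a camera, given by its name, has taken for a name from the list of things; names that differ only in an ending like _2 or _b are one class to them, and where a whole thing is asked for, a point or a joint stands for the part that bears it (a point fixed in the world has none). Each returns a list of dicts, best first, with "p" (0 to 1); they miss things now and then, are a little off and sometimes report something else, mostly with a low value. They report only what shows in the picture. A call takes as long as a camera call.
- ctrl.boxes_of(thing, camera): "point" ([x, y, z] in m, in the coordinates of the camera as it stood for that picture, good to about 4 mm: the middle of the surface that is visible of it).
- ctrl.silhouettes(thing, camera): "pixels" (400x640 bool, what is visible of it).
The state is a dict: "time_s": time; "q": joint angles; "dq": joint speeds; "joint_efforts": joint torques, N m; "eef_pos": TCP position; "eef_rot": TCP orientation; "wrist_force": force on the tool from outside, world axes, zero at the start; "torque": the same for the moment, N m; "opening": opening from 0.0 (shut) to 1.0 (fully open).
Only numpy, scipy, OpenCV 4.12 (cv2) and the standard library are available. Lean on these libraries where they do the work, as an engineer would, in place of code of your own. Each camera call takes 0.05 s, during which the arm holds its last target.

### The job

Dry-stack the tapered turning blank on the round faceplate of the gluing stand, working from the bottom up: first the solid base disc, then the wide, the middle and the narrow segmented ring, and last the steel press weight on top. Lay each piece flat and centred on the one below, let go of everything, and leave the jar, the sanding block, the mallet and the brush can where they are.

Things in the scene. Friction and masses are not known exactly. Their poses are not given: they have to be found in the camera images.
- disc_mid (a point): solid round wooden base disc, one plain mid-brown wood, no hole (a dark centre dot on top), 68 mm diameter, 24 mm high, lying flat. The point is at its centre, half-way up (12 mm above its underside); z axis up.
- ring_wide_mid (a point): the WIDE segmented ring: flat ring glued up from 12 mid-brown and dark wood segments in turn, 24 mm high, upright hole right through; 64 mm across its flats outside (66 mm across corners), hole 36 mm. Lies flat, and stays this way up. The point is at its centre, half-way up (12 mm above its underside), on the axis of the hole; its z axis is the ring's axis, up.
- ring_middle_mid (a point): the MIDDLE segmented ring: flat ring glued up from 12 mid-brown and dark wood segments in turn, 24 mm high, upright hole right through; 52 mm across its flats outside (54 mm across corners), hole 28 mm. Lies flat, and stays this way up. The point is at its centre, half-way up (12 mm above its underside), on the axis of the hole; its z axis is the ring's axis, up.
- ring_narrow_mid (a point): the NARROW segmented ring: flat ring glued up from 12 mid-brown and dark wood segments in turn, 24 mm high, upright hole right through; 40 mm across its flats outside (41 mm across corners), hole 16 mm. Lies flat, and stays this way up. The point is at its centre, half-way up (12 mm above its underside), on the axis of the hole; its z axis is the ring's axis, up.
- weight_mid (a point): bare steel press weight, about 0.45 kg, standing: a round foot 48 mm in diameter and 26 mm high, and on it a round knob 28 mm in diameter and 30 mm high to hold it by (total height 56 mm). The point is on its axis, half-way up the whole (28 mm above its underside, so 2 mm above the foot's top); z axis up.
- stand: the gluing stand, fixed to the bench: a round white-laminated faceplate 140 mm in diameter with three pencilled circles about its centre, on a dark steel foot. Origin at the centre of its underside, on the bench; the faceplate's top is 40 mm above the origin. z axis up. It is on the left or the right; the plain SQUARE plywood board (110 mm, 18 mm thick, with a small wood block on it 36 mm above the bench, fixed) in the other such place is not it.
- wax_jar: bystander: small closed jar with a black cap, 54 mm diameter, 60 mm high, standing among the parts, loose. Origin at the centre of its underside.
- sanding_block: bystander: loose cork sanding block, 66 x 33 x 28 mm, lying on the near right of the bench. Origin at the centre of its underside, x along its length.
- mallet: bystander: loose wooden mallet, lying on the far side of the bench; handle 24 mm thick, head a 64 mm thick cylinder 110 mm long, overall 270 mm. Origin at bench level on the handle's line, 60 mm from the head's centre (which lies towards +x), handle end at x = -180 mm.
- brush_can: bystander: loose metal can, 72 mm diameter, 95 mm high, with four glue brushes standing in it to a height of 195 mm, on the far side of the bench. Origin at the centre of its underside.

How it is judged:
By the outcome, as a careful person would: the job done as asked, in the order asked, and still so for the second after the job is handed in, with the robot touching nothing.
It also fails if it takes over 141 s, if anything falls off the work surface, if the arm or the gripper's body presses on something with over 40 N, if the wrist force passes 120 N, or if a joint passes its speed limit or range.

## Working session

There is one attempt and no reset: what is moved stays moved. The work goes in short steps, Python scripts to look and compute and a tool call to move; the robot and the scene stay as the last step left them, time stands still between calls to the robot, and variables do not carry over. Pictures are saved under pics/ and viewed, and the job is handed in when it is done.

Besides the shell and the picture viewer there is one more tool, called after "Call:" as name(argument=value, ...) on one line, values as JSON. step_arm: Moves the arm, as the interface text tells. Its arguments: {"type":"object","properties":{"commands":{"type":"array"}},"required":["commands"]}

```bash
ls -la; mkdir -p pics
cat > h.py <<'E'
import numpy as np, cv2
from scipy.spatial.transform import Rotation as Rn
from bench import ctrl
def cal(n):
    c=ctrl.get_calibration(n); return np.array(c["intrinsics"]),np.array(c["D"]),np.array(c["R"]),np.array(c["t"])
def cloud(depth,c):
    K,D,R,t=c
    v,u=np.mgrid[0:depth.shape[0],0:depth.shape[1]]
    p=cv2.undistortPoints(np.stack([u.ravel(),v.ravel()],1).astype(np.float64).reshape(-1,1,2),K,D).reshape(-1,2)
    z=depth.ravel().astype(float)
    P=np.stack([p[:,0]*z,p[:,1]*z,z],1)
    return ((P-t)@R).reshape(depth.shape+(3,))
def proj(X,c):
    K,D,R,t=c
    return cv2.projectPoints(np.atleast_2d(X).astype(float),cv2.Rodrigues(R)[0],t,K,D)[0].reshape(-1,2)
E
python3 - <<'E'
from h import *
o=ctrl.get_obs(); print(o)
for n in ["top","side","wrist"]:
    c=cal(n); im,d=ctrl.camera(n); cv2.imwrite(f"pics/{n}0.png",im); np.savez(f"{n}0.npz",im=im,d=d,K=c[0],D=c[1],R=c[2],t=c[3])
    print(n,"cam pos",-c[2].T@c[3], c[0][0,0])
E
```

```text
total 12
drwxr-xr-x  3 agent agent 4096 Dec  7 02:09 .
drwxr-xr-x 23 root  root  4096 Dec  7 02:09 ..
drwxr-xr-x  2 agent agent 4096 Dec  7 02:09 pics
{'time_s': 0.0, 'q': array([ 1.04973548e+00,  1.81593056e-01,  1.60799357e+00,  9.55179175e-06,
        1.35381690e+00, -2.06347343e-01]), 'dq': array([ 1.74922184e-04,  9.12078742e-05, -1.45235646e-03, -1.26530098e-03,
       -4.25915248e-04,  4.26362681e-04]), 'joint_efforts': array([ 4.40153544e-04, -4.44881666e+01, -3.51331079e+01, -3.35034219e-04,
        8.94569879e-03,  1.35784614e-05]), 'eef_pos': array([0.17767948, 0.54620925, 0.19426195]), 'eef_rot': array([-0.57191771,  0.5724358 ,  0.41488213, -0.41605313]), 'wrist_force': array([ 0.40671859,  0.70499178, -0.47623964]), 'torque': array([-0.03454189, -0.00895728,  0.02940561]), 'opening': 1.0002318072906748}
top cam pos [0.46921932 0.01270482 1.3378651 ] 514.6054210312369
side cam pos [0.20592307 0.59253174 0.86486341] 423.79209831484775
wrist cam pos [0.11283716 0.56735658 0.37328514] 332.8905101281481
```

View pics/top0.png

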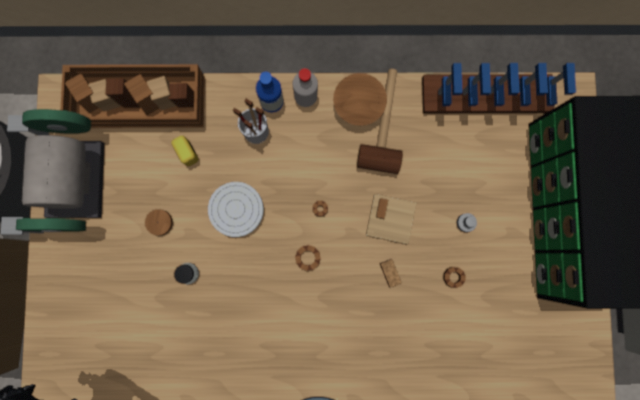

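View pics/side0.png

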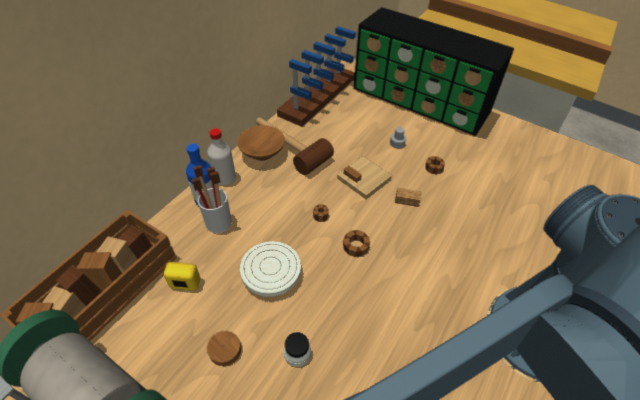

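View pics/wrist0.png

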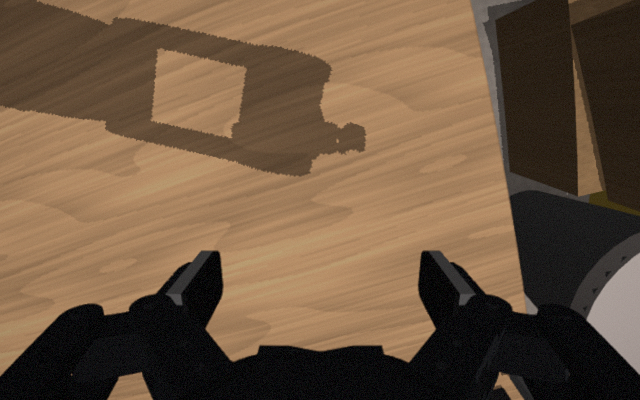

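The top picture shows the white round stand on the left at (236,209) and the base disc at (158,222). Rings are at (308,258), (454,277) and (320,208), with the small one at (320,208). The weight is at (467,223), the jar at (186,273) and the square board (not the stand) at (391,218). Next I measure them.

```bash
cat > meas.py <<'E'
from h import *
def load(n):
    f=np.load(n); return f["im"],f["d"],(f["K"],f["D"],f["R"],f["t"])
def circ(P):
    A=np.c_[2*P[:,0],2*P[:,1],np.ones(len(P))]; b=(P[:,:2]**2).sum(1)
    s=np.linalg.lstsq(A,b,rcond=None)[0]; return s[0],s[1],np.sqrt(s[2]+s[0]**2+s[1]**2)
def blob(cl,x,y,r,z0,z1):
    m=(np.hypot(cl[...,0]-x,cl[...,1]-y)<r)&(cl[...,2]>z0)&(cl[...,2]<z1)
    return m
E
python3 - <<'E'
from meas import *
im,d,c=load("top0.npz"); cl=cloud(d,c)
for n,(u,v),r in [("stand",(236,209),.085),("disc",(158,222),.05),("ringA",(308,258),.05),("ringB",(454,277),.05),("ringC",(320,208),.04),("weight",(467,223),.045),("jar",(186,273),.05)]:
    # seed: max height near
    w=cl[v-12:v+13,u-12:u+13].reshape(-1,3); w=w[w[:,2]>.012]; x,y=w[:,:2].mean(0)
    for _ in range(3):
        m=blob(cl,x,y,r,.01,.2); zt=np.percentile(cl[m][:,2],80)
        mt=m&(cl[...,2]>zt-.008); mm=mt.astype(np.uint8)
        cs,_h=cv2.findContours(mm,cv2.RETR_EXTERNAL,cv2.CHAIN_APPROX_NONE); k=max(cs,key=cv2.contourArea)
        hull=cv2.convexHull(k); (cu,cv_),rad=cv2.minEnclosingCircle(k)
        P=cl[mt]; x,y=P[:,:2].mean(0)
    print(n,"c",np.round([x,y],4),"z",np.round(np.median(P[:,2]),4),"zmax",round(P[:,2].max(),4),"n",len(P),"diam",round(2*rad*np.median(d[mt])/c[0][0,0]*1000,1))
base=cl[300:330,200:400].reshape(-1,3); print("table z",np.median(base[:,2]))
b=cv2.resize(im[180:310,130:490],None,fx=2.2,fy=2.2,interpolation=cv2.INTER_CUBIC); cv2.imwrite("pics/topcrop.png",b)
E
```

```text
stand c [0.5796 0.2051] z 0.0401 zmax 0.0491 n 2326 diam 139.8
disc c [0.548  0.4055] z 0.0239 zmax 0.0317 n 545 diam 69.3
ringA c [0.4563 0.0223] z 0.0241 zmax 0.0319 n 344 diam 66.1
ringB c [ 0.4054 -0.3494] z 0.0242 zmax 0.0308 n 263 diam 54.7
ringC c [ 0.5823 -0.0095] z 0.0242 zmax 0.0318 n 168 diam 40.5
weight c [ 0.5444 -0.3849] z 0.0564 zmax 0.0628 n 106 diam 28.8
jar c [0.418  0.3285] z 0.0596 zmax 0.066 n 305 diam 48.5
table z 0.0002733051528729559
```

View pics/topcrop.png

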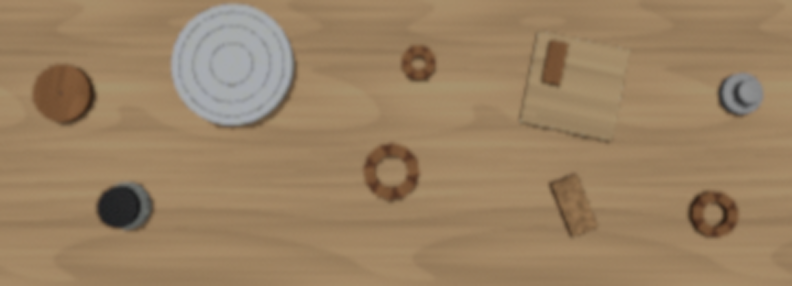

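Run:
```python
from h import *
o=ctrl.get_obs(); q=o["eef_rot"]; R=Rn.from_quat([q[1],q[2],q[3],q[0]]).as_matrix()
print(np.round(R,3)); 
c=cal("wrist"); print("cam axes in tool\n",np.round(R.T@c[2].T,3),"cam pos in tool",R.T@(-c[2].T@c[3]-o["eef_pos"]))
# tips in wrist depth
import numpy as np
f=np.load("wrist0.npz"); cl=cloud(f["d"],c); T=(cl-o["eef_pos"])@R
d=f["d"]
m=(d>0)&(d<.3)&(cl[...,2]>.1)
v,u=np.where(m); 
for nm,s in (("L",u<320),("R",u>=320)):
    P=T[v[s],u[s]]; i=np.argsort(-P[:,1])[:200]; print(nm,"max fwd",np.percentile(P[:,1],[99,99.9,100]), "x of fwd", P[i,0].min(),P[i,0].max(),"z",P[i,2].min(),P[i,2].max())
```

```text
[[ 0.31  -0.001 -0.951]
 [ 0.951 -0.001  0.31 ]
 [-0.001 -1.     0.   ]]
cam axes in tool
 [[ 1.     0.     0.   ]
 [-0.    -0.266  0.964]
 [ 0.    -0.964 -0.266]] cam pos in tool [-0.0003256  -0.17887332  0.06831974]
L max fwd [-0.05550386 -0.05051336 -0.04904538] x of fwd -0.04943236399809191 -0.04242112349360232 z -0.010450393869105958 0.012300439544590385
R max fwd [-0.05559744 -0.05038146 -0.04838162] x of fwd 0.04212661723057682 0.0487624056440623 z -0.010398384200448361 0.011980053668839962
```

Run:
```python
from h import *
o=ctrl.get_obs(); q=o["eef_rot"]; R=Rn.from_quat([q[1],q[2],q[3],q[0]]).as_matrix()
c=cal("wrist"); f=np.load("wrist0.npz"); d=f["d"]
for p in [(-.0425,-.013,-.011),(-.0425,-.013,.011),(-.0425,-.049,.011),(-.0425,-.049,-.011),(.0425,-.013,.011),(.0425,-.013,-.011),(0,0,0)]:
    print(p,proj(o["eef_pos"]+R@np.array(p),c))
cl=cloud(d,c); T=(cl-o["eef_pos"])@R
for uv in [(215,255),(212,252),(210,265),(200,290),(175,300),(430,260),(205,258),(216,290)]: print(uv,d[uv[1],uv[0]],np.round(T[uv[1],uv[0]],4))
```

```text
(-0.0425, -0.013, -0.011) [[242.93907732 258.14761882]]
(-0.0425, -0.013, 0.011) [[240.23265196 220.07719822]]
(-0.0425, -0.049, 0.011) [[220.83242959 247.73051905]]
(-0.0425, -0.049, -0.011) [[225.1402926  293.35029638]]
(0.0425, -0.013, 0.011) [[401.12079379 220.07520042]]
(0.0425, -0.013, -0.011) [[398.37305846 258.13777766]]
(0, 0, 0) [[320.63715397 230.90724918]]
(215, 255) 0.13400829 [-0.043  -0.0557  0.0108]
(212, 252) 0.13376619 [-0.0441 -0.0556  0.012 ]
(210, 265) 0.1280109 [-0.0431 -0.0623  0.0096]
(200, 290) 0.11689175 [-0.0431 -0.0748  0.006 ]
(175, 300) 0.1041022 [-0.0466 -0.0871  0.0096]
(430, 260) 0.12872183 [ 0.0426 -0.0611  0.0111]
(205, 258) 0.12864271 [-0.0452 -0.061   0.0119]
(216, 290) 0.1346133 [-0.0429 -0.059  -0.0034]
```

Run:
```python
from h import *
o=ctrl.get_obs(); q=o["eef_rot"]; R=Rn.from_quat([q[1],q[2],q[3],q[0]]).as_matrix()
c=cal("wrist"); f=np.load("wrist0.npz"); d=f["d"]
cl=cloud(d,c); T=(cl-o["eef_pos"])@R
print("table", np.median(cl[180:240,230:420].reshape(-1,3),0), cl[20:60,380:460].reshape(-1,3).mean(0))
for v in range(245,400,15): print(v,[ (u,tuple(np.round(T[v,u]*1000).astype(int))) for u in (150,180,200,212,219,250,300,320)])
```

```text
table [2.24108907e-01 5.36582060e-01 3.40628907e-04] [0.07823344 0.68727097 0.00191604]
245 [(150, (np.int64(-210), np.int64(195), np.int64(-94))), (180, (np.int64(-173), np.int64(196), np.int64(-94))), (200, (np.int64(-147), np.int64(195), np.int64(-93))), (212, (np.int64(-133), np.int64(196), np.int64(-94))), (219, (np.int64(-124), np.int64(195), np.int64(-93))), (250, (np.int64(-85), np.int64(194), np.int64(-92))), (300, (np.int64(-25), np.int64(193), np.int64(-92))), (320, (np.int64(0), np.int64(194), np.int64(-92)))]
260 [(150, (np.int64(-213), np.int64(194), np.int64(-114))), (180, (np.int64(-175), np.int64(195), np.int64(-113))), (200, (np.int64(-47), np.int64(-62), np.int64(12))), (212, (np.int64(-43), np.int64(-61), np.int64(11))), (219, (np.int64(-42), np.int64(-53), np.int64(7))), (250, (np.int64(-87), np.int64(195), np.int64(-113))), (300, (np.int64(-25), np.int64(195), np.int64(-113))), (320, (np.int64(0), np.int64(194), np.int64(-112)))]
275 [(150, (np.int64(-216), np.int64(194), np.int64(-135))), (180, (np.int64(-50), np.int64(-74), np.int64(11))), (200, (np.int64(-43)
[... 3089 characters left out ...]
212, (np.int64(-21), np.int64(-128), np.int64(18))), (219, (np.int64(-20), np.int64(-127), np.int64(17))), (250, (np.int64(-13), np.int64(-130), np.int64(20))), (300, (np.int64(-5), np.int64(-121), np.int64(11))), (320, (np.int64(0), np.int64(-122), np.int64(13)))]
395 [(150, (np.int64(-50), np.int64(-105), np.int64(-11))), (180, (np.int64(-26), np.int64(-132), np.int64(19))), (200, (np.int64(-22), np.int64(-133), np.int64(19))), (212, (np.int64(-19), np.int64(-134), np.int64(21))), (219, (np.int64(-18), np.int64(-134), np.int64(21))), (250, (np.int64(-13), np.int64(-134), np.int64(20))), (300, (np.int64(-4), np.int64(-125), np.int64(11))), (320, (np.int64(0), np.int64(-126), np.int64(12)))]
```

Call:
step_arm(commands=[[0,-1,0,0,0,0,0],[0,-1,0,0,0,0,0],[0,-1,0,0,0,0,0],[0,0,0,-0.4,0,-1,0],[0,0,0,-0.4,0,-1,0],[0,0,0,-0.4,0,-1,0],[0,0,0,-0.4,0,-1,0],[0,0,0,-0.4,0,-1,0],[0,0,0,-0.4,0,-1,0],[0,0,0,-0.4,0,-1,0]])

```text
time_s: 1.15
eef_pos: [0.3889, 0.4618, 0.1948]
eef_rot: [0.5, -0.5, -0.5, 0.5]
wrist_force: [-0.7, -0.1, 1.0]
opening: -0.0
```

```bash
cat > look.py <<'E'
import sys
from meas import *
def snap(n,tag):
    o=ctrl.get_obs(); c=cal(n); im,d=ctrl.camera(n); cv2.imwrite(f"pics/{tag}.png",im); np.savez(f"{tag}.npz",im=im,d=d,K=c[0],D=c[1],R=c[2],t=c[3],p=o["eef_pos"],q=o["eef_rot"])
    q=o["eef_rot"]; R=Rn.from_quat([q[1],q[2],q[3],q[0]]).as_matrix()
    return o,R,im,d,c,cloud(d,c)
E
python3 - <<'E'
from look import *
o,R,im,d,c,cl=snap("wrist","w1"); print(np.round(o["eef_pos"],4), np.round(R,3).tolist())
T=(cl-o["eef_pos"])@R
m=(d>0)&(d<.2); P=T[m]
print("max fwd pts",np.percentile(P[:,1],[99,99.9,100])); i=np.argsort(-P[:,1])[:300]; print(P[i].min(0),P[i].max(0))
print(proj(o["eef_pos"],c), ctrl.get_obs()["time_s"])
o,R,im,d,c,cl=snap("side","s1")
E
```

```text
[0.3889 0.4618 0.1948] [[0.001, -0.001, -1.0], [1.0, -0.0, 0.001], [-0.0, -1.0, 0.001]]
max fwd pts [-0.05085907 -0.0420027  -0.03987204]
[-0.01304287 -0.04726414  0.00699381] [ 0.0138225  -0.03987204  0.01235804]
[[320.08482579 230.91721654]] 1.2
```

View pics/w1.png

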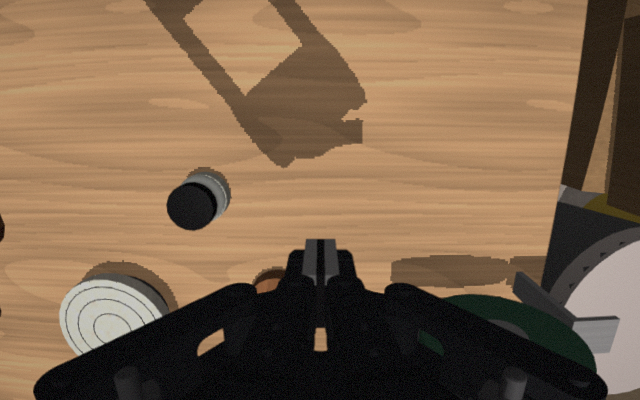

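View pics/s1.png

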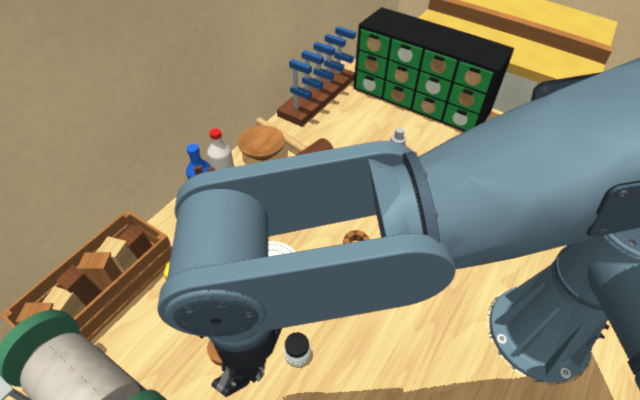

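Run:
```python
from look import *
im,d,c=load("s1.npz"); cl=cloud(d,c)
P0=np.array([.3889,.4618,.1948])
for dz in (0,.02,.04,.06,.08,.1): print(dz,proj(P0+[0,0,dz],c))
m=(np.hypot(cl[...,0]-P0[0],cl[...,1]-P0[1])<.04)&(cl[...,2]>.1)&(d>0)
P=cl[m]; print(len(P)); h=np.histogram(P[:,2],bins=np.arange(.1,.4,.01)); print(list(zip(np.round(h[1],2),h[0])))
cv2.imwrite("pics/s1c.png",cv2.resize(im[300:400,180:320],None,fx=5,fy=5,interpolation=cv2.INTER_CUBIC))
```

```text
0 [[260.75932001 385.7708243 ]]
0.02 [[259.49740644 381.52763725]]
0.04 [[258.17296862 377.0660221 ]]
0.06 [[256.78132745 372.36900885]]
0.08 [[255.31733434 367.41785747]]
0.1 [[253.77531217 362.19182563]]
7916
[(np.float64(0.1), np.int64(0)), (np.float64(0.11), np.int64(0)), (np.float64(0.12), np.int64(0)), (np.float64(0.13), np.int64(0)), (np.float64(0.14), np.int64(0)), (np.float64(0.15), np.int64(0)), (np.float64(0.16), np.int64(0)), (np.float64(0.17), np.int64(0)), (np.float64(0.18), np.int64(0)), (np.float64(0.19), np.int64(0)), (np.float64(0.2), np.int64(0)), (np.float64(0.21), np.int64(0)), (np.float64(0.22), np.int64(0)), (np.float64(0.23), np.int64(15)), (np.float64(0.24), np.int64(41)), (np.float64(0.25), np.int64(38)), (np.float64(0.26), np.int64(23)), (np.float64(0.27), np.int64(51)), (np.float64(0.28), np.int64(134)), (np.float64(0.29), np.int64(55)), (np.float64(0.3), np.int64(69)), (np.float64(0.31), np.int64(35)), (np.float64(0.32), np.int64(28)), (np.float64(0.33), np.int64(47)), (np.float64(0.34), np.int64(72)), (np.float64(0.35), np.int64(40)), (np.float64(0.36), np.int64(132)), (np.float64(0.37), np.int64(183)), (np.float64(0.38), np.int64(200)), (np.float64(0.39), np.int64(237))]
```

View pics/s1c.png

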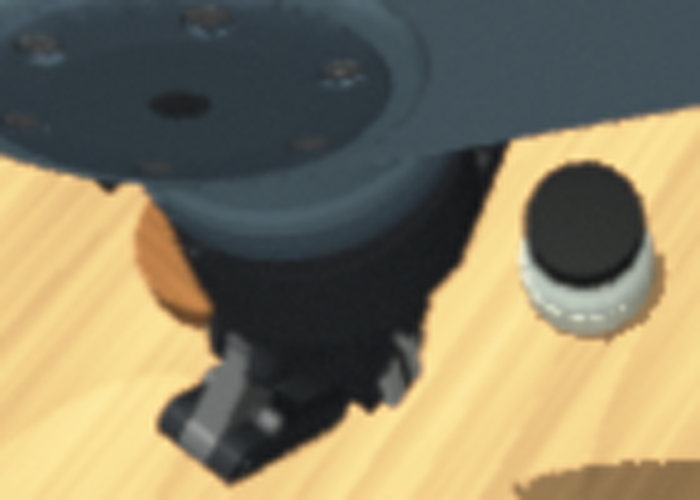

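Both the wrist and side clouds put the shut fingertips about 39 mm behind the reported TCP. They see the tips at z≈0.234 with the TCP at 0.195. I'll descend carefully, trust the measured tips, and watch the force.

Call:
step_arm(commands=[[0,0,0,-0.31,0.5,-0.88,1],[0,0,0,-0.31,0.5,-0.88,1],[0,0,0,-0.31,0.5,-0.88,1],[0,0,0,-0.31,0.5,-0.88,1],[0,0,0,-0.31,0.5,-0.88,1],[0,0,0,-0.31,0.5,-0.88,1],[0,0,0,0,0,0,1],[0,0,0,0,0,0,1]])

```text
time_s: 2.05
eef_pos: [0.5455, 0.4066, 0.1042]
eef_rot: [0.501, -0.5, -0.499, 0.5]
wrist_force: [-0.7, -0.0, -0.1]
opening: 0.995
```

```bash
cat > wm.py <<'E'
from look import *
def hsvmask(im): return cv2.cvtColor(im,cv2.COLOR_BGR2HSV)
def topfit(cl,d,x,y,r,zt,tol=.006):
    m=(d>.05)&(np.hypot(cl[...,0]-x,cl[...,1]-y)<r)&(abs(cl[...,2]-zt)<tol)
    P=cl[m]; 
    if len(P)<20: return None
    (cx,cy),rad=cv2.minEnclosingCircle((P[:,:2]*1000).astype(np.float32).reshape(-1,1,2))
    return len(P),np.round(P.mean(0),4),np.round([cx/1000,cy/1000,rad*2/1000],4)
def tips(cl,d,o,R):
    T=(cl-o["eef_pos"])@R; m=(d>0)&(d<.16)&(abs(T[...,0])<.06)&(abs(T[...,2])<.02)&(T[...,1]<-.03)
    P=T[m]
    for s in (-1,1):
        Q=P[P[:,0]*s>0]; 
        if len(Q): print("tip",s,"fwd",round(np.percentile(Q[:,1],99.5),4),"x",np.round(np.percentile(Q[:,0][Q[:,1]>np.percentile(Q[:,1],97)],[1,50,99]),4))
E
python3 - <<'E'
from wm import *
o,R,im,d,c,cl=snap("wrist","w2"); print(o["time_s"],o["eef_pos"],o["opening"])
print(topfit(cl,d,.548,.4055,.045,.024)); tips(cl,d,o,R)
E
```

```text
2.05 [0.54548895 0.40659225 0.10419032] 0.9953576276049214
(5297, array([0.5457, 0.4089, 0.0242]), array([0.5471, 0.409 , 0.068 ]))
tip -1 fwd -0.0521 x [-0.0545 -0.0427 -0.0422]
tip 1 fwd -0.0521 x [0.0423 0.0429 0.0547]
```

View pics/w2.png

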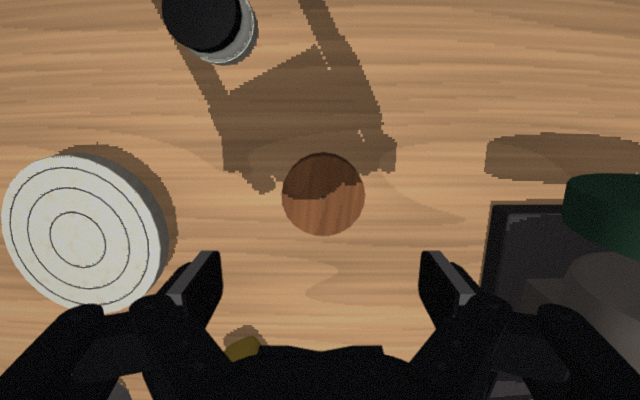

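Call:
step_arm(commands=[[0,0,0,0.08,1,-0.05,1],[0,0,0,0,1,0,1],[0,0,0,0,1,0,1],[0,0,0,0,0.6,0,1],[0,0,0,0,0,0,1]])

```text
time_s: 2.6
eef_pos: [0.5449, 0.4088, -0.0054]
eef_rot: [0.5, -0.499, -0.498, 0.502]
wrist_force: [-0.8, -0.4, 0.5]
opening: 0.999
```

Run:
```python
from wm import *
f=np.load("w2.npz"); c=(f["K"],f["D"],f["R"],f["t"]); cl=cloud(f["d"],c)
print("stand from w2",topfit(cl,f["d"],.58,.205,.09,.040))
o,R,im,d,c,cl=snap("wrist","w3"); print(o["time_s"],o["eef_pos"],o["opening"],o["wrist_force"])
print(topfit(cl,d,.548,.409,.045,.024)); tips(cl,d,o,R)
```

```text
stand from w2 (19544, array([0.5731, 0.2123, 0.04  ]), array([0.5779, 0.2079, 0.1417]))
2.6 [ 0.54487461  0.40880307 -0.00538895] 0.9990335255843367 [-0.84339016 -0.35885211  0.49547849]
(13629, array([0.5446, 0.4086, 0.0241]), array([0.547 , 0.4087, 0.0682]))
tip -1 fwd -0.0301 x [-0.0461 -0.0185 -0.0001]
tip 1 fwd -0.0301 x [0.0004 0.0181 0.0432]
```

View pics/w3.png

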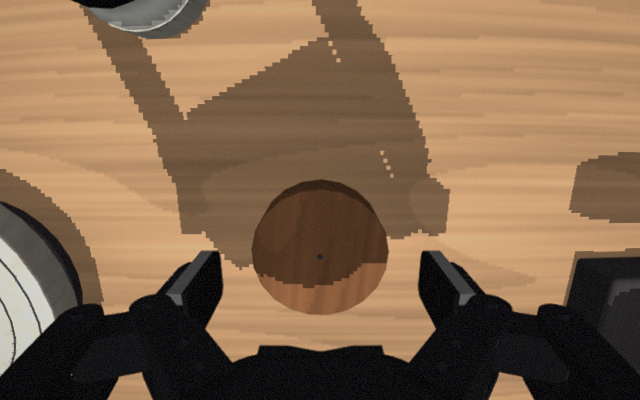

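Call:
step_arm(commands=[[0,0,0,0,0.6,-0.07,1],[0,0,0,0,0.6,0,1],[0,0,0,0,0,0,1]])

```text
time_s: 2.95
eef_pos: [0.5478, 0.4079, -0.042]
eef_rot: [0.501, -0.5, -0.498, 0.501]
wrist_force: [-0.6, 0.1, -0.3]
opening: 1.001
```

Call:
step_arm(commands=[[0,0,0,0,0,0,0],[0,0,0,0,0,0,0],[0,0,0,0,0,0,0]])

```text
time_s: 3.25
eef_pos: [0.5508, 0.4095, -0.0378]
eef_rot: [-0.5, 0.5, 0.5, -0.499]
wrist_force: [-0.1, 0.2, 0.5]
opening: 0.774
```

Run:
```python
from wm import *
o,R,im,d,c,cl=snap("wrist","w4"); print(o["time_s"],o["eef_pos"],o["opening"],o["wrist_force"])
print(topfit(cl,d,.548,.409,.036,.024));
```

```text
3.25 [ 0.55076532  0.40948878 -0.0377888 ] 0.7736349289191935 [-0.13760442  0.1752009   0.46021963]
(21480, array([0.5448, 0.4093, 0.0247]), array([0.5479, 0.409 , 0.0719]))
```

View pics/w4.png

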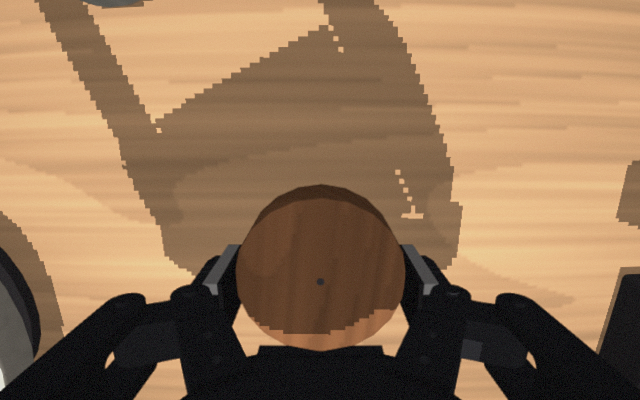

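```bash
cat > tf.py <<'E'
from wm import *
a=np.arcsin(.2662)
A=np.array([[1,0,0],[0,-np.sin(a),np.cos(a)],[0,-np.cos(a),-np.sin(a)]]); pc=np.array([-.0002,-.1789,.0683])
def tcloud(d,K,D):
    return cloud(d,(K,D,np.eye(3),np.zeros(3)))@A.T+pc
def pix_to_plane(uv,y,K,D):
    r=cv2.undistortPoints(np.array(uv,float).reshape(-1,1,2),K,D).reshape(-1,2); r=np.c_[r,np.ones(len(r))]@A.T
    s=(y-pc[1])/r[:,1]; return pc+r*s[:,None]
def topcirc(T,y,x0,z0,r,tol=.004,sel=None,rr=None):
    """points on horizontal plane tool y; returns hull-edge circle fit (x,z,diam)"""
    m=(abs(T[...,1]-y)<tol)&(np.hypot(T[...,0]-x0,T[...,2]-z0)<r)
    if sel is not None: m&=sel
    P=T[m][:,[0,2]]; h=cv2.convexHull((P*1000).astype(np.float32)).reshape(-1,2)
    return len(P),h/1000
def fitc(h):
    from scipy.optimize import least_squares
    f=lambda p:np.hypot(h[:,0]-p[0],h[:,1]-p[1])-p[2]
    s=least_squares(f,[h[:,0].mean(),h[:,1].mean(),.03],loss="soft_l1",f_scale=.0007); return s.x,np.sqrt((s.fun**2).mean())
E
python3 - <<'E'
from tf import *
for n in ("w1","w2","w3","w4"):
    f=np.load(n+".npz"); q=f["q"]; R=Rn.from_quat([q[1],q[2],q[3],q[0]]).as_matrix()
    print(n,np.round(R.T@(-f["R"].T@f["t"]-f["p"]),4), np.round((R.T@f["R"].T)[1,1:],3))
f=np.load("w4.npz"); T=tcloud(f["d"],f["K"],f["D"]); hs=cv2.cvtColor(f["im"],cv2.COLOR_BGR2HSV)
w=T[220:330,270:370].reshape(-1,3); y=np.median(w[:,1]); print("top y",y, "expected disc top - ")
n,h=topcirc(T,y,0,0,.045,sel=hs[...,1]>90); print(n,fitc(h)[0]*1000, fitc(h)[1]*1000)
print("dot",pix_to_plane([(320,281.5)],y,f["K"],f["D"])*1000)
f=np.load("w3.npz"); T=tcloud(f["d"],f["K"],f["D"])
print("table y w3", np.median(T[100:160,400:560,1]))
f=np.load("w4.npz");T=tcloud(f["d"],f["K"],f["D"]);print("table y w4", np.median(T[100:160,450:560,1]),np.median(T[20:60,350:560,1]))
E
```

```text
w1 [-1.000e-04 -1.789e-01  6.840e-02] [-0.266  0.964]
w2 [-1.000e-04 -1.789e-01  6.840e-02] [-0.266  0.964]
w3 [-1.000e-04 -1.789e-01  6.840e-02] [-0.266  0.964]
w4 [-1.000e-04 -1.789e-01  6.840e-02] [-0.266  0.964]
top y -0.06252834630947865 expected disc top - 
20831 [-0.21346959  3.02087193 33.9247093 ] 2.3987525962669194
dot [[ -0.25901349 -62.52834631   2.75117467]]
table y w3 -0.005487121886059085
table y w4 -0.038039589520024356 -0.038144299654242125
```

Call:
step_arm(commands=[[0,0,0,0,-0.5,0,0],[0,0,0,0,-1,0,0],[0,0,0,0,-1,0,0],[0,0,0,-0.5,-0.5,0,0],[0,0,0,-1,0,-0.2,0],[0,0,0,-1,0,-0.2,0],[0,0,0,-1,0,-0.2,0],[0,0,0,-1,0,-0.2,0],[0,0,0,-1,0,-0.2,0],[0,0,0,-1,0,-0.1,0]])

```text
time_s: 4.3
eef_pos: [0.5837, 0.213, 0.0528]
eef_rot: [-0.5, 0.501, 0.5, -0.499]
wrist_force: [0.8, 0.2, -1.2]
opening: 0.776
```

Call:
step_arm(commands=[[0,0,0,-0.2,0,0,0],[0,0,0,0,0,0,0]])

```text
time_s: 4.5
eef_pos: [0.5834, 0.2073, 0.0523]
eef_rot: [-0.5, 0.501, 0.5, -0.499]
wrist_force: [0.4, 0.4, -0.8]
opening: 0.778
```

```bash
cat > st.py <<'E'
from tf import *
def standfit(T,hs,y=None,uvbox=None):
    """stand top in tool coords from white pixels"""
    m=(hs[...,1]<45)&(hs[...,2]>120)&(abs(T[...,0])<.16)&(abs(T[...,2])<.2)
    if y is None: y=np.median(T[m][:,1])
    m&=abs(T[...,1]-y)<.006
    mm=cv2.morphologyEx(m.astype(np.uint8),cv2.MORPH_OPEN,np.ones((3,3)))
    n,lab,stt,_=cv2.connectedComponentsWithStats(mm); k=1+np.argmax(stt[1:,4]); 
    mm=(lab==k)
    P=T[mm]; y=np.median(P[:,1])
    h=cv2.convexHull((P[:,[0,2]]*1000).astype(np.float32)).reshape(-1,2)/1000
    return mm,y,h
def fixr(h,r):
    from scipy.optimize import least_squares
    f=lambda p:np.hypot(h[:,0]-p[0],h[:,1]-p[1])-r
    s=least_squares(f,[h[:,0].mean(),h[:,1].mean()],loss="soft_l1",f_scale=.0007); return s.x,s.fun
E
python3 - <<'E'
from st import *
o,R,im,d,c,cl=snap("wrist","w5"); print(o["time_s"],o["eef_pos"],o["opening"],o["wrist_force"])
T=tcloud(d,c[0],c[1]); hs=cv2.cvtColor(im,cv2.COLOR_BGR2HSV)
mm,y,h=standfit(T,hs); print("plane y",y,len(h))
hh=h[np.hypot(*(h-h.mean(0)).T)>.0]
x,res=fixr(h,.070); print("fixed r centre",x*1000,np.round(res*1000,1)); print("free",fitc(h)[0]*1000)
print(R@np.array([x[0],y,x[1]])+o["eef_pos"])
E
```

```text
4.5 [0.58339767 0.2072749  0.0522941 ] 0.7782145568669169 [ 0.41397154  0.37795688 -0.78553891]
plane y 0.012058669601959587 44
fixed r centre [0.67396633 4.05809814] [-0.7 -0.9 -0.5 -0.3 -0.5 -0.  -0.3 -0.2 -0.3 -0.5 -0.  -0.1 -0.1 -0.
  0.1  0.4  0.2  0.1  0.   0.2  0.3  0.2  0.1  0.1 -0.1 -0.2 -0.2 -0.2
 -0.  -0.4 -0.  -0.4 -0.9 -0.9 -0.8 -0.7 -1.3 -0.8 -0.8 -1.2 -1.5 -0.8
 -0.8 -0.6]
free [ 0.69130004  4.94316921 69.234884  ]
[0.57935501 0.20796399 0.0402311 ]
```

View pics/w5.png

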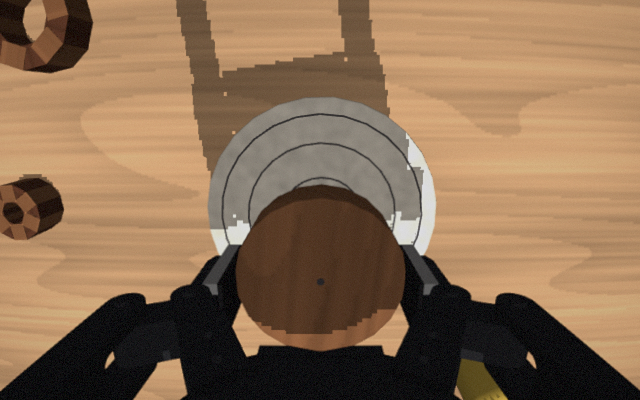

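Call:
step_arm(commands=[[0,0,0,0.03,0.6,0.05,0],[0,0,0,0,0.6,0,0],[0,0,0,0,0.3,0,0],[0,0,0,0,0,0,0],[0,0,0,0,0,0,0]])

```text
time_s: 5.05
eef_pos: [0.5815, 0.2098, 0.0066]
eef_rot: [-0.5, 0.5, 0.5, -0.5]
wrist_force: [0.2, 0.4, 0.1]
opening: 0.775
```

Run:
```python
from st import *
o,R,im,d,c,cl=snap("wrist","w6"); print(o["time_s"],o["eef_pos"],o["opening"],o["wrist_force"])
T=tcloud(d,c[0],c[1]); hs=cv2.cvtColor(im,cv2.COLOR_BGR2HSV)
mm,y,h=standfit(T,hs); print("plane y",y,len(h))
x,res=fixr(h,.070); print("fixed r centre",x*1000,np.round(res*1000,1)); print("free",fitc(h)[0]*1000)
yt=np.median(T[260:300,290:350,1]); print("top y",yt,"gap",y-yt-.024)
n,h=topcirc(T,yt,0,0,.045,sel=hs[...,1]>90);print("disc",fixr(h,.034)[0]*1000)
```

```text
5.05 [0.58148636 0.20977008 0.00661324] 0.7747636551148407 [0.24303604 0.41155233 0.13243362]
plane y -0.03359080311561746 52
fixed r centre [-1.3548297  -9.63691619] [ -9.4  -8.4  -6.1  -4.8  -4.5  -4.2  -3.9  -3.1  -2.3  -1.9  -1.2  -0.5
  -0.4  -0.3   0.4   0.8   0.9   1.    1.8   1.8   2.    2.    2.    1.9
   1.8   1.8   1.9   1.6   1.2   1.2   1.    0.1   0.   -0.6  -0.7  -1.3
  -1.7  -1.9  -2.4  -3.6  -3.7  -4.7  -5.7  -6.3  -7.6  -8.3  -9.2 -10.9
 -11.1 -11.8 -11.4 -10.9]
free [-1.97608543  2.74414031 59.57800276]
top y -0.0625387089713645 gap 0.004947905855747038
disc [0.15998901 2.97655406]
```

View pics/w6.png

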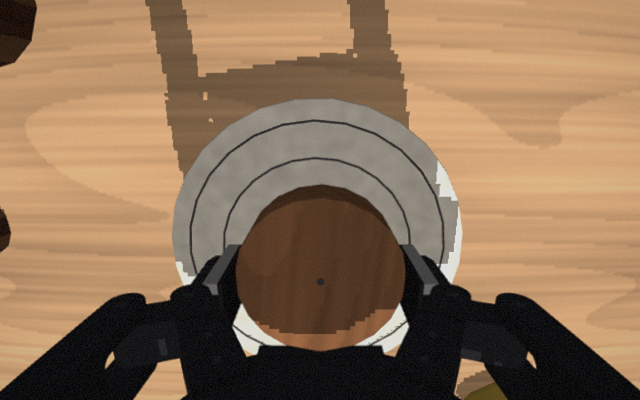

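Run:
```python
from st import *
f=np.load("w6.npz"); im=f["im"]; K,D=f["K"],f["D"]; T=tcloud(f["d"],K,D)
m=(abs(T[...,1]+.0335)<.004); hs=cv2.cvtColor(im,cv2.COLOR_BGR2HSV)
m&=(hs[...,1]<60)&(hs[...,2]>90)
m=cv2.morphologyEx(m.astype(np.uint8),cv2.MORPH_OPEN,np.ones((3,3)))
m[262:]=0
pts=[]
for v in range(100,240,4):
    u=np.where(m[v])[0]
    if len(u)>10: pts+=[(u.min()-.5,v),(u.max()+.5,v)]
P=pix_to_plane(pts,-.0336,K,D)[:,[0,2]]
x,res=fixr(P,.070); print(x*1000,np.round(res*1000,1)); print(fitc(P)[0]*1000)
```

```text
[-1.91523061  1.74866545] [ 0.7  0.6  0.4  0.5  0.8  0.5  0.4  0.4  0.4  0.3  0.4  0.5  0.5  0.4
  0.4  0.2  0.1 -0.1  0.1 -0.   0.   0.1  0.   0.1  0.4 -0.1 -0.1 -0.3
 -0.1 -0.4 -0.1 -0.  -0.4 -0.3 -0.2 -0.1  0.   0.1 -0.  -0.4 -0.4 -0.4
 -0.8 -0.7 -0.7 -0.6 -0.9 -0.4 -2.3 -0.6 -0.7 -0.3 -0.8 -0.3 -0.8 -0.8
 -0.7 -0.7 -1.  -1.  -1.2 -1.3 -1.  -1.1 -1.1 -0.7 -0.7 -0.8 -0.7 -0.9]
[-1.8925967   3.67368675 68.65491552]
```

Call:
step_arm(commands=[[0,0,0,-0.06,0.1,0,0],[0,0,0,0,0.03,0,0],[0,0,0,0,0,0,0],[0,0,0,0,0,0,0]])

```text
time_s: 5.5
eef_pos: [0.5814, 0.2071, 0.0025]
eef_rot: [-0.5, 0.5, 0.5, -0.5]
wrist_force: [-0.7, 0.5, -0.7]
opening: 0.777
```

```bash
cat > pl.py <<'E'
from st import *
def platefit(f,vmax=262):
    im=f["im"]; K,D=f["K"],f["D"]; T=tcloud(f["d"],K,D); y=f["p"][2]-.040
    m=(abs(T[...,1]-y)<.005); hs=cv2.cvtColor(im,cv2.COLOR_BGR2HSV)
    m&=(hs[...,1]<60)&(hs[...,2]>90)
    m=m.astype(np.uint8); n,lab,s,_=cv2.connectedComponentsWithStats(m); m=(lab==1+np.argmax(s[1:,4])); m[vmax:]=0
    vs=np.where(m.any(1))[0]; pts=[]
    for v in range(vs.min()+1,min(vs.max(),vmax-20),4):
        u=np.where(m[v])[0]; pts+=[(u.min()-.5,v),(u.max()+.5,v)]
    P=pix_to_plane(pts,y,K,D)[:,[0,2]]; x,r=fixr(P,.0698)
    print("plate tool",np.round(x*1000,1),"rms",np.round(r.std()*1000,2),"free",np.round(fitc(P)[0]*1000,1)); return x
E
python3 - <<'E'
from pl import *
o,R,im,d,c,cl=snap("wrist","w7"); print(o["time_s"],o["eef_pos"],o["opening"],o["wrist_force"])
f=np.load("w7.npz"); platefit(f); T=tcloud(d,c[0],c[1]); print("top y",np.median(T[260:300,290:350,1]), "top world z",o["eef_pos"][2]-np.median(T[260:300,290:350,1]))
E
```

```text
5.5 [0.58143226 0.20712508 0.00248189] 0.7773226611246484 [-0.6886856   0.5199041  -0.70595225]
plate tool [0.7 2.1] rms 0.4 free [ 0.7  3.4 68.9]
top y -0.06250237600621714 top world z 0.06498426139218791
```

Call:
step_arm(commands=[[0,0,0,0.02,0.05,0,0],[0,0,0,0,0,0,0]])

```text
time_s: 5.75
eef_pos: [0.5817, 0.2076, 0.0016]
eef_rot: [-0.5, 0.5, 0.5, -0.5]
wrist_force: [-1.2, -2.0, 4.3]
opening: 0.776
```

Call:
step_arm(commands=[[0,0,0,0,0,0,1],[0,0,0,0,0,0,1],[0,0,0,0,-1,0,1],[0,0,0,0,-1,0,1],[0,0,0,0,-1,0,1],[0,0,0,0,0,0,1]])

```text
time_s: 6.35
eef_pos: [0.5849, 0.2085, 0.0959]
eef_rot: [-0.498, 0.502, 0.502, -0.497]
wrist_force: [0.8, -0.4, 0.6]
opening: 1.006
```

```bash
cat > disc.py <<'E'
from pl import *
def circtop(f,ztop,x0,z0,r,rad,col=True,tag=""):
    K,D=f["K"],f["D"]; T=tcloud(f["d"],K,D); y=f["p"][2]-ztop; hs=cv2.cvtColor(f["im"],cv2.COLOR_BGR2HSV)
    m=(abs(T[...,1]-y)<.005)&(np.hypot(T[...,0]-x0,T[...,2]-z0)<r)
    if col: m&=(hs[...,1]>80)
    m=cv2.morphologyEx(m.astype(np.uint8),cv2.MORPH_OPEN,np.ones((3,3)))
    k=max(cv2.findContours(m,cv2.RETR_EXTERNAL,cv2.CHAIN_APPROX_NONE)[0],key=cv2.contourArea); k=cv2.convexHull(k).reshape(-1,2)
    P=pix_to_plane(k,y,K,D)[:,[0,2]]; x,res=fixr(P,rad)
    q=f["q"]; R=Rn.from_quat([q[1],q[2],q[3],q[0]]).as_matrix(); W=R@np.array([x[0],y,x[1]])+f["p"]
    print(tag,"tool",np.round(x*1000,1),"free",np.round(fitc(P)[0]*1000,1),"world",np.round(W,4),"ymeas",np.round(np.median(T[m>0][:,1])-y,4)); return x,m
E
python3 - <<'E'
from disc import *
o,R,im,d,c,cl=snap("wrist","w8"); print(o["time_s"],o["eef_pos"],o["opening"])
f=np.load("w8.npz"); platefit(f,330); circtop(f,.064,0,.003,.045,.034,tag="disc")
E
```

```text
6.35 [0.58485266 0.20852127 0.09586624] 1.0063790010772453
plate tool [-0.8  7.1] rms 0.29 free [-0.8  7.4 69. ]
disc tool [-0.9  7. ] free [-1.1  7.  33.4] world [0.5781 0.2077 0.0639] ymeas -0.0002
```

View pics/w8.png

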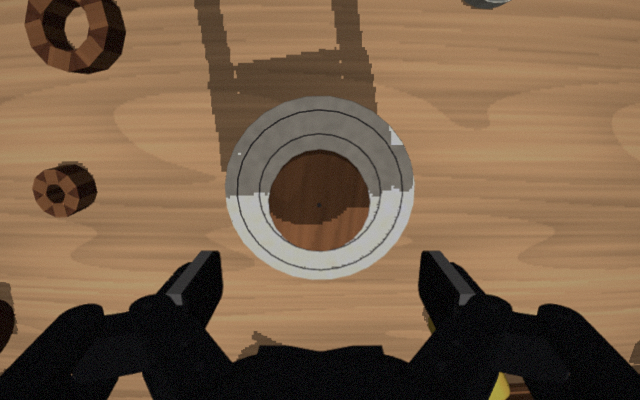

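Call:
step_arm(commands=[[0,0,0,-0.88,0,0.62,1],[0,0,0,-0.88,0,0.62,1],[0,0,0,-0.88,0,0.62,1],[0,0,0,-0.88,0.2,0.62,1],[0,0,0,-0.88,0.3,0.62,1],[0,0,0,-0.88,0.3,0.62,1],[0,0,0,-0.88,0.4,0.62,1],[0,0,0,0,0,0,1],[0,0,0,0,0,0,1]])

```text
time_s: 7.3
eef_pos: [0.45, 0.023, 0.0538]
eef_rot: [0.501, -0.5, -0.499, 0.5]
wrist_force: [0.5, -1.1, 0.5]
opening: 1.002
```

```bash
cat > ring.py <<'E'
from disc import *
def ring(tag,rad,ztop=.024,x0=0,z0=0,r=None):
    o,R,im,d,c,cl=snap("wrist",tag); print(o["time_s"],o["eef_pos"],o["opening"],o["wrist_force"])
    f=np.load(tag+".npz"); x,m=circtop(f,ztop,x0,z0,r or rad+.012,rad,tag=tag)
    return f,x,m
E
python3 - <<'E'
from ring import *
f,x,m=ring("w9",.0325);
E
```

```text
7.3 [0.44999038 0.02295022 0.0537939 ] 1.0024686738233943 [ 0.54083038 -1.10389174  0.54148193]
w9 tool [ 2.  -4.9] free [ 1.9 -4.9 32.7] world [0.4549 0.0249 0.024 ] ymeas -0.0
```

View pics/w9.png

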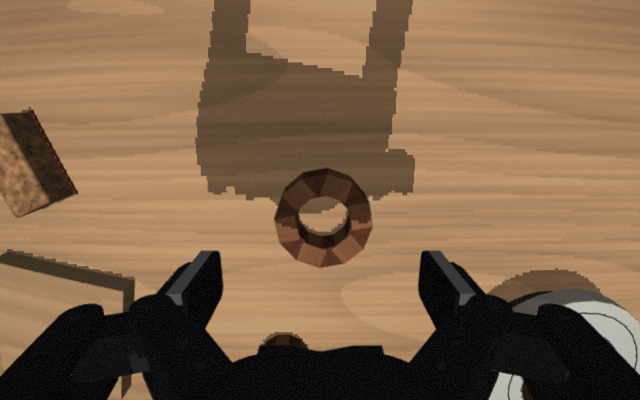

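```bash
cat > ori.py <<'E'
from ring import *
def rect(f,x,ztop,half=.045,s=5000):
    K,D=f["K"],f["D"]; y=f["p"][2]-ztop; n=int(2*half*s)
    # output: col -> tool x ; row down -> tool -z
    g=np.arange(n)/s-half; X,Z=np.meshgrid(x[0]+g,x[1]-g); P=np.stack([X,np.full_like(X,y),Z],-1).reshape(-1,3)
    C=(P-pc)@A
    uv=cv2.projectPoints(C,np.zeros(3),np.zeros(3),K,D)[0].reshape(n,n,2).astype(np.float32)
    return cv2.remap(f["im"],uv[...,0],uv[...,1],cv2.INTER_CUBIC), s
def phase(f,x,ztop,r1,r2,half=.045):
    rc,s=rect(f,x,ztop,half); n=rc.shape[0]; g=cv2.cvtColor(rc,cv2.COLOR_BGR2GRAY).astype(float)
    th=np.deg2rad(np.arange(0,360,1.)); prof=[]
    for t in th:
        rr=np.linspace(r1,r2,12); u=n/2+rr*np.cos(t)*s; v=n/2-rr*np.sin(t)*s
        prof.append(cv2.remap(g.astype(np.float32),u.astype(np.float32).reshape(1,-1),v.astype(np.float32).reshape(1,-1),cv2.INTER_LINEAR).mean())
    p=np.array(prof); p=p/cv2.blur(p.reshape(-1,1),(1,61),borderType=cv2.BORDER_REFLECT).ravel()
    F=(p*np.exp(-1j*6*th)).sum(); a=np.rad2deg(np.angle(F)); # peak at theta where 6th = -? 
    pk=(-a/6)%60  # not used sign check below
    ph=(np.rad2deg(np.angle((p*np.exp(1j*6*th)).sum()))/6)%60
    print("bright segment centre angle (mod 60) from tool +x, ccw toward +z: %.1f  (flat normals mod 30: %.1f) amp %.3f"%(ph,ph%30,abs(F)/180))
    return rc,ph
E
python3 - <<'E'
from ori import *
f=np.load("w9.npz"); rc,ph=phase(f,np.array([.002,-.0049]),.024,.021,.030)
n=rc.shape[0]
for k in range(6):
    t=np.deg2rad(ph+60*k); cv2.line(rc,(n//2,n//2),(int(n/2+170*np.cos(t)),int(n/2-170*np.sin(t))),(0,255,0),1)
cv2.imwrite("pics/r9.png",rc)
E
```

```text
bright segment centre angle (mod 60) from tool +x, ccw toward +z: 9.9  (flat normals mod 30: 9.9) amp 0.227
```

View pics/r9.png

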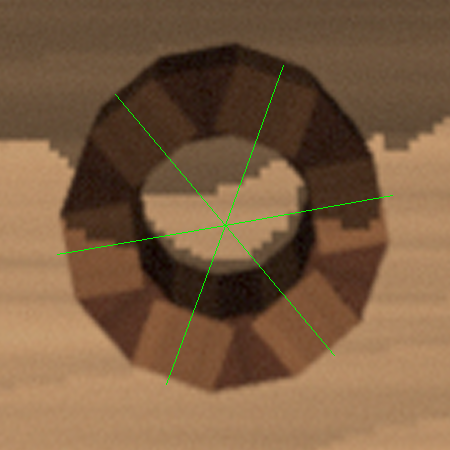

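Call:
step_arm(commands=[[0,0,0,0.07,0,-0.16,1],[0,-0.82,0,0,0.5,0,1],[0,-0.83,0,0,0.5,0,1],[0,0,0,0,0.6,0,1],[0,0,0,0,0,0,1]])

```text
time_s: 7.85
eef_pos: [0.4547, 0.0263, 0.0051]
eef_rot: [0.456, -0.454, -0.541, 0.542]
wrist_force: [-1.0, -0.1, 0.1]
opening: 1.002
```

Run:
```python
from ori import *
f,x,m=ring("w10",.0325); phase(f,x,.024,.021,.030)
```

```text
7.85 [0.45474016 0.02634132 0.00508341] 1.0016081394596963 [-0.967164   -0.13252934  0.11458524]
w10 tool [-1.7  0.1] free [-1.7 -0.  32.8] world [0.455  0.0246 0.024 ] ymeas -0.0
bright segment centre angle (mod 60) from tool +x, ccw toward +z: 60.0  (flat normals mod 30: 30.0) amp 0.215
```

Aligned: flat phase error is 0° and the offset is (-1.7, 0.1) mm. Now I descend and grip.

Call:
step_arm(commands=[[0,0,0,-0.05,0.7,0,1],[0,0,0,0,0.8,0,1],[0,0,0,0,0,0,1],[0,0,0,0,0,0,0],[0,0,0,0,0,0,0],[0,0,0,0,0,0,0],[0,0,0,0,0,0,0]])

```text
time_s: 8.6
eef_pos: [0.4577, 0.0236, -0.0364]
eef_rot: [-0.454, 0.456, 0.542, -0.541]
wrist_force: [-1.2, 1.0, 7.2]
opening: 0.735
```

Run:
```python
from ori import *
f,x,m=ring("w11",.0325); phase(f,x,.024,.021,.030);
```

```text
8.6 [ 0.45773217  0.02358915 -0.03642563] 0.7353563116698877 [-1.20504302  1.0093369   7.19180923]
w11 tool [-0.1  2.3] free [-0.1  2.  32.9] world [0.4553 0.0231 0.024 ] ymeas 0.0
bright segment centre angle (mod 60) from tool +x, ccw toward +z: 58.4  (flat normals mod 30: 28.4) amp 0.238
```

View pics/w11.png

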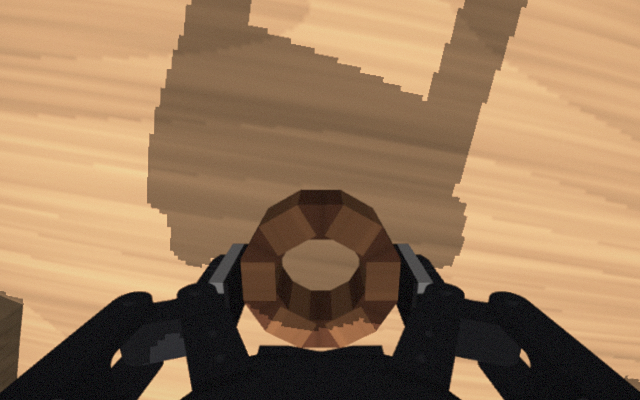

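Call:
step_arm(commands=[[0,0,0,0,-0.5,0,0],[0,0.82,0,0,-1,0,0],[0,0.83,0,0,-1,0,0],[0,0,0,0.87,-0.8,-0.58,0],[0,0,0,0.87,0,-0.58,0],[0,0,0,0.88,0,-0.58,0],[0,0,0,0.88,0,-0.59,0],[0,0,0,0.88,0,-0.59,0],[0,0,0,0.88,0,-0.59,0],[0,0,0,0.88,0,-0.59,0]])

```text
time_s: 9.65
eef_pos: [0.5801, 0.2092, 0.0619]
eef_rot: [-0.5, 0.5, 0.5, -0.5]
wrist_force: [-0.3, -0.6, -0.4]
opening: 0.738
```

Call:
step_arm(commands=[[0,0,0,0,0,0,0],[0,0,0,0,0,0,0]])

```text
time_s: 9.85
eef_pos: [0.5791, 0.2082, 0.0612]
eef_rot: [-0.5, 0.5, 0.5, -0.5]
wrist_force: [0.7, 0.1, -0.7]
opening: 0.734
```

```bash
cat > place.py <<'E'
from ori import *
def place(tag,bottom_off,held_rad,gs=(.5781,.2077)):
    o,R,im,d,c,cl=snap("wrist",tag); print(o["time_s"],o["eef_pos"],o["opening"],o["wrist_force"])
    f=np.load(tag+".npz"); T=tcloud(d,c[0],c[1])
    x=platefit(f,262); p=f["p"]
    x2,m=circtop(f,p[2]+bottom_off+.024,0,.002,held_rad+.01,held_rad,tag="held")
    W=R.T@(np.array([gs[0],gs[1],p[2]])-p)
    print("goal in tool (from world)",np.round(W[[0,2]]*1000,1),"held bottom z",round(p[2]+bottom_off,4))
    print("tilt: tool y axis world",np.round(R[:,1],4))
E
python3 - <<'E'
from place import *
place("w12",.0364,.0325)
E
```

```text
9.85 [0.57910539 0.20819033 0.06121746] 0.734178268021029 [ 0.72815078  0.07785852 -0.68163009]
plate tool [-0.3 -0.1] rms 0.45 free [-0.2  1.  69. ]
held tool [-0.2  2.3] free [-0.2  2.1 32.9] world [0.5768 0.208  0.1216] ymeas 0.0
goal in tool (from world) [-0.5  1. ] held bottom z 0.0976
tilt: tool y axis world [ 3.e-04 -2.e-04 -1.e+00]
```

View pics/w12.png

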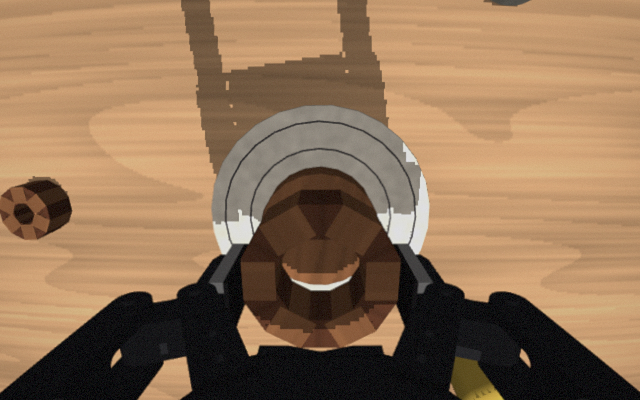

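Call:
step_arm(commands=[[0,0,0,0,0.4,-0.04,0],[0,0,0,0,0.4,0,0],[0,0,0,0,0.2,0,0],[0,0,0,0,0,0,0],[0,0,0,0,0,0,0]])

```text
time_s: 10.4
eef_pos: [0.5801, 0.2075, 0.0304]
eef_rot: [0.5, -0.5, -0.499, 0.5]
wrist_force: [0.1, -0.1, -0.4]
opening: 0.732
```

Run:
```python
from place import *
place("w13",.0364,.0325)
```

```text
10.4 [0.58007108 0.20753508 0.0303613 ] 0.7324757177355081 [ 0.10068981 -0.09609827 -0.4401049 ]
plate tool [0.3 0.8] rms 0.49 free [ 0.3  2.3 68.8]
held tool [-0.2  2.2] free [-0.1  2.  33. ] world [0.5779 0.2073 0.0908] ymeas 0.0
goal in tool (from world) [0.2 2. ] held bottom z 0.0668
tilt: tool y axis world [-9.e-04 -1.e-04 -1.e+00]
```

Aligned to within 0.4 mm, with a 2.8 mm gap. I lower it to contact.

Call:
step_arm(commands=[[0,0,0,0.01,0.07,0,0],[0,0,0,0,0.03,0,0],[0,0,0,0,0,0,0],[0,0,0,0,0,0,0]])

```text
time_s: 10.85
eef_pos: [0.5804, 0.2082, 0.0279]
eef_rot: [-0.5, 0.5, 0.5, -0.5]
wrist_force: [0.0, -0.3, -0.1]
opening: 0.736
```

Call:
step_arm(commands=[[0,0,0,0,0.04,0,0],[0,0,0,0,0,0,0]])

```text
time_s: 11.05
eef_pos: [0.5806, 0.2082, 0.0276]
eef_rot: [-0.5, 0.5, 0.5, -0.5]
wrist_force: [-3.6, -0.2, 5.4]
opening: 0.736
```

Contact at 5.4 N. I release, rise and check.

Call:
step_arm(commands=[[0,0,0,0,0,0,1],[0,0,0,0,0,0,1],[0,0,0,0,0,0,1],[0,0,0,0,-1,0,1],[0,0,0,0,-1,0,1],[0,0,0,0,-1,0,1],[0,0,0,0,0,0,1]])

```text
time_s: 11.75
eef_pos: [0.5839, 0.2087, 0.1218]
eef_rot: [-0.498, 0.502, 0.502, -0.497]
wrist_force: [0.9, 0.5, 1.0]
opening: 0.997
```

```bash
cat > chk.py <<'E'
from ori import *
def chk(tag,ztop,rad,vmax=330):
    o,R,im,d,c,cl=snap("wrist",tag); print(o["time_s"],o["eef_pos"],o["opening"])
    f=np.load(tag+".npz"); x=platefit(f,vmax); p=f["p"]
    P=R@np.array([x[0],p[2]-.04,x[1]])+p; print("plate world",np.round(P,4))
    circtop(f,ztop,0,.003,rad+.012,rad,tag="top piece")
    T=tcloud(d,c[0],c[1])
E
python3 - <<'E'
from chk import *
chk("w14",.088,.0325)
E
```

```text
11.75 [0.58385213 0.20872988 0.12176679] 0.9974451493087813
plate tool [-1.1  6.3] rms 0.26 free [-1.1  6.6 69. ]
plate world [0.5782 0.2077 0.0399]
top piece tool [-0.7  5.8] free [-0.7  5.8 32.4] world [0.5784 0.2081 0.088 ] ymeas -0.0001
```

View pics/w14.png

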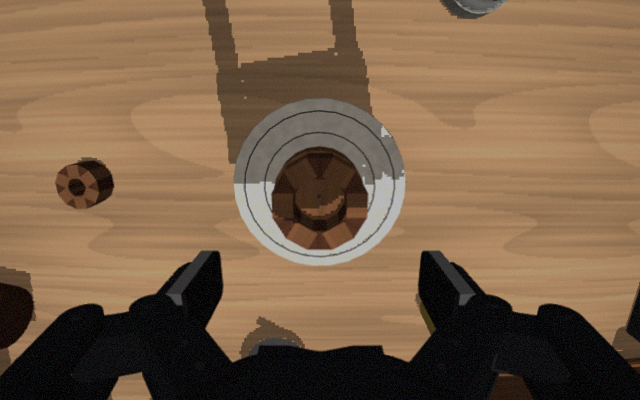

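Call:
step_arm(commands=[[0,0,0,-0.97,0,0.31,1],[0,0,0,-0.97,0,0.31,1],[0,0,0,-0.97,0,0.31,1],[0,0,0,-0.97,0,0.31,1],[0,0,0,-0.97,0,0.31,1],[0,0,0,-0.97,0,0.31,1],[0,0,0,-0.97,0,0.31,1],[0,0,0,-0.97,0,0.31,1],[0,0,0,-0.97,0,0.31,1],[0,0,0,-0.97,0,0.31,1]])

```text
time_s: 12.8
eef_pos: [0.4857, -0.0835, 0.1151]
eef_rot: [0.501, -0.499, -0.5, 0.5]
wrist_force: [0.5, -0.3, -1.1]
opening: 0.998
```

Call:
step_arm(commands=[[0,0,0,-0.98,0,0.32,1],[0,0,0,-0.98,0.2,0.32,1],[0,0,0,-0.98,0.2,0.32,1],[0,0,0,-0.98,0.2,0.32,1],[0,0,0,-0.98,0.2,0.32,1],[0,0,0,-0.98,0.2,0.32,1],[0,0,0,-0.98,0.3,0.32,1],[0,0,0,-0.98,0.3,0.32,1],[0,0,0,-0.98,0.4,0.32,1],[0,0,0,0,0,0,1]])

```text
time_s: 13.8
eef_pos: [0.3982, -0.349, 0.0539]
eef_rot: [0.502, -0.5, -0.499, 0.499]
wrist_force: [-0.5, 0.3, 0.5]
opening: 1.001
```

Run:
```python
from ori import *
f,x,m=ring("w15",.0265,r=.05); rc,ph=phase(f,x,.024,.017,.024); cv2.imwrite("pics/r15.png",rc)
```

```text
13.8 [ 0.3982279  -0.34902839  0.05394954] 1.000516903567753 [-0.50001561  0.28132436  0.4563495 ]
w15 tool [ 1.3 -6.4] free [ 1.3 -6.4 26.7] world [ 0.4045 -0.3477  0.024 ] ymeas -0.0001
bright segment centre angle (mod 60) from tool +x, ccw toward +z: 55.0  (flat normals mod 30: 25.0) amp 0.251
```

View pics/w15.png

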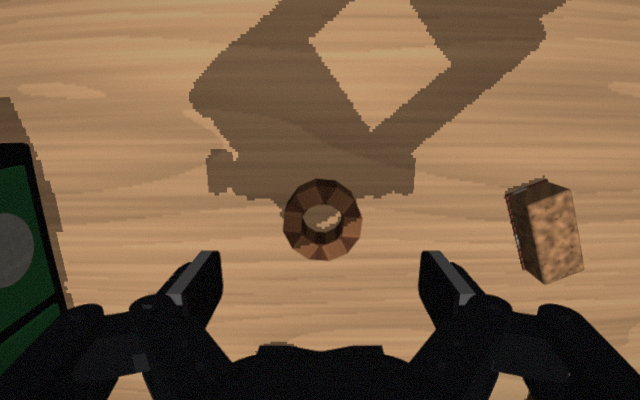

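Call:
step_arm(commands=[[0,0.83,0,0.04,0,-0.21,1],[0,0,0,0,0.8,0,1],[0,0,0,0,0.8,0,1],[0,0,0,0,0.8,0,1],[0,0,0,0,0.4,0,1],[0,0,0,0,0,0,1]])

```text
time_s: 14.45
eef_pos: [0.406, -0.3437, -0.0293]
eef_rot: [0.523, -0.52, -0.478, 0.478]
wrist_force: [-0.1, 0.1, 0.6]
opening: 0.999
```

Run:
```python
from ori import *
f,x,m=ring("w16",.0265,r=.05); rc,ph=phase(f,x,.024,.017,.024)
```

```text
14.45 [ 0.40596811 -0.34368464 -0.02928945] 0.9988728993732995 [-0.14187447  0.09938717  0.64504118]
w16 tool [-4.1  1.3] free [-4.1  1.3 26.8] world [ 0.4045 -0.3479  0.024 ] ymeas -0.0
bright segment centre angle (mod 60) from tool +x, ccw toward +z: 58.0  (flat normals mod 30: 28.0) amp 0.217
```

Call:
step_arm(commands=[[0,0.33,0,-0.13,0.1,0.04,1],[0,0,0,0,0,0,1],[0,0,0,0,0,0,0],[0,0,0,0,0,0,0],[0,0,0,0,0,0,0],[0,0,0,0,0,0,0],[0,0,0,0,0,0,0]])

```text
time_s: 15.2
eef_pos: [0.4058, -0.3506, -0.0295]
eef_rot: [-0.529, 0.53, 0.469, -0.469]
wrist_force: [-0.6, 0.7, 6.0]
opening: 0.59
```

Run:
```python
from ori import *
f,x,m=ring("w17",.0265,r=.04); rc,ph=phase(f,x,.024,.017,.024)
```

```text
15.2 [ 0.40584466 -0.35058975 -0.02948755] 0.5903638143983129 [-0.6218361   0.7475469   5.95437348]
w17 tool [-0.2  1.8] free [-0.2  1.7 26.9] world [ 0.404  -0.3505  0.024 ] ymeas 0.0
bright segment centre angle (mod 60) from tool +x, ccw toward +z: 59.1  (flat normals mod 30: 29.1) amp 0.213
```

View pics/w17.png

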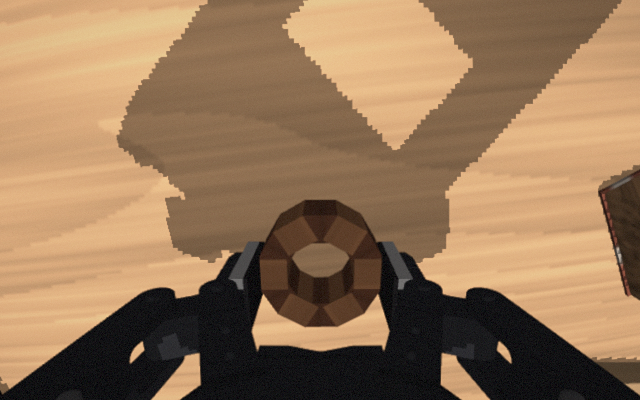

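Call:
step_arm(commands=[[0,0,0,0,0,0,0.7],[0,0,0,0,-0.15,0,0.7],[0,0,0,0,0,0,0.7],[0,0,0,0,0,0,0],[0,0,0,0,0,0,0],[0,0,0,0,0,0,0]])

```text
time_s: 15.85
eef_pos: [0.4056, -0.3502, -0.0252]
eef_rot: [-0.529, 0.53, 0.469, -0.469]
wrist_force: [-1.0, 2.2, 7.8]
opening: 0.584
```

Run:
```python
from ori import *
f,x,m=ring("w18",.0265,r=.04); rc,ph=phase(f,x,.024,.017,.024)
```

```text
15.85 [ 0.40563919 -0.35019526 -0.02517004] 0.5837102184878412 [-1.01878998  2.16238747  7.81420666]
w18 tool [-0.2  1.5] free [-0.1  1.3 26.9] world [ 0.4041 -0.3502  0.024 ] ymeas 0.0
bright segment centre angle (mod 60) from tool +x, ccw toward +z: 59.2  (flat normals mod 30: 29.2) amp 0.213
```

Run:
```python
from ori import *
f=np.load("w18.npz"); T=tcloud(f["d"],f["K"],f["D"]); im=f["im"]
cv2.imwrite("pics/w18c.png",cv2.resize(im[180:360,180:460],None,fx=2.8,fy=2.8,interpolation=cv2.INTER_NEAREST))
for v in range(232,300,6): print(v,[(u,tuple((T[v,u]*1000).round().astype(int).tolist())) for u in (232,238,244,250,254,258,262)])
```

```text
232 [(232, (-44, -26, 9)), (238, (-41, -25, 9)), (244, (-38, -25, 9)), (250, (-35, -26, 9)), (254, (-33, -25, 9)), (258, (-31, -26, 9)), (262, (0, -179, 68))]
238 [(232, (-44, -25, 6)), (238, (-41, -25, 6)), (244, (-38, -25, 6)), (250, (-35, -25, 6)), (254, (-33, -25, 6)), (258, (-31, -25, 6)), (262, (-29, -25, 6))]
244 [(232, (-45, -24, 2)), (238, (-41, -25, 3)), (244, (-38, -25, 2)), (250, (-30, -47, 12)), (254, (-29, -46, 11)), (258, (-27, -47, 12)), (262, (-25, -46, 12))]
250 [(232, (-45, -25, -1)), (238, (-41, -27, 0)), (244, (-31, -53, 12)), (250, (-29, -53, 12)), (254, (-27, -53, 12)), (258, (-26, -54, 12)), (262, (-25, -49, 10))]
256 [(232, (-38, -50, 8)), (238, (-35, -51, 8)), (244, (-30, -59, 12)), (250, (-28, -59, 12)), (254, (-26, -59, 12)), (258, (-25, -56, 10)), (262, (-25, -50, 8))]
262 [(232, (-36, -56, 8)), (238, (-31, -64, 12)), (244, (-29, -65, 12)), (250, (-27, -64, 12)), (254, (-25, -65, 12)), (258, (-25, -57, 8)), (262, (-25, -48, 4))]
268 [(232, (-34, -62, 8)), (238, (-30, -69, 12)), (244, (-28, -69, 12)), (250, (-26, -69, 12)), (254, (-25, -65, 10)), (258, (-2
[... 151 characters left out ...]
), (258, (-25, -59, 4)), (262, (-25, -50, -1))]
280 [(232, (-30, -79, 13)), (238, (-29, -76, 11)), (244, (-26, -77, 11)), (250, (-25, -73, 9)), (254, (-25, -66, 5)), (258, (-25, -59, 1)), (262, (-25, -51, -3))]
286 [(232, (-29, -83, 13)), (238, (-29, -76, 9)), (244, (-26, -77, 9)), (250, (-25, -73, 7)), (254, (-25, -67, 3)), (258, (-25, -60, -1)), (262, (-25, -52, -6))]
292 [(232, (-28, -88, 13)), (238, (-26, -87, 13)), (244, (-27, -77, 6)), (250, (-25, -74, 5)), (254, (-25, -68, 1)), (258, (-25, -60, -3)), (262, (-25, -51, -9))]
298 [(232, (-27, -91, 13)), (238, (-25, -90, 13)), (244, (-27, -77, 5)), (250, (-25, -74, 3)), (254, (-25, -68, -2)), (258, (-25, -61, -6)), (262, (-31, -25, -28))]
```

View pics/w18c.png

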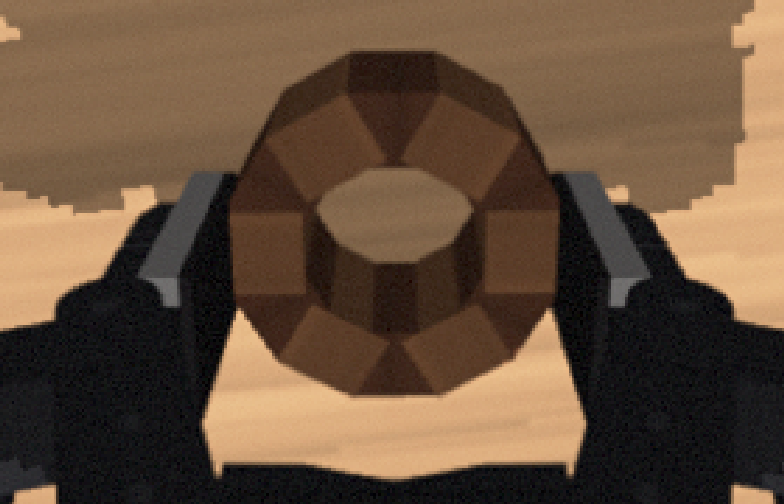

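Call:
step_arm(commands=[[0,0,0,0,0,0,0.75],[0,0,0,0,0,0,0.75],[0,0,0,0,0.45,0.04,0.75],[0,0,0,0,0,0,0.75],[0,0,0,0,0,0,0],[0,0,0,0,0,0,0],[0,0,0,0,0,0,0],[0,0,0,0,0,0,0]])

```text
time_s: 16.7
eef_pos: [0.4044, -0.3503, -0.0391]
eef_rot: [-0.529, 0.53, 0.468, -0.469]
wrist_force: [-1.3, -1.5, 5.1]
opening: 0.598
```

Run:
```python
from ori import *
f,x,m=ring("w19",.0265,r=.04); rc,ph=phase(f,x,.024,.017,.024)
```

```text
16.7 [ 0.40437371 -0.35034924 -0.0391166 ] 0.5984724205754305 [-1.33269379 -1.50993414  5.08540446]
w19 tool [-0.2  0.2] free [-0.3 -0.1 27. ] world [ 0.4041 -0.3505  0.024 ] ymeas -0.0
bright segment centre angle (mod 60) from tool +x, ccw toward +z: 59.0  (flat normals mod 30: 29.0) amp 0.209
```

View pics/w19.png

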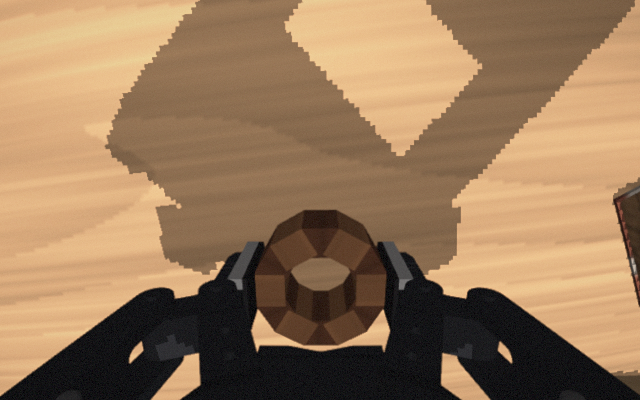

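Call:
step_arm(commands=[[0,0,0,0,-0.5,0,0],[0,-0.58,0,0,-1,0,0],[0,-0.58,0,0,-1,0,0],[0,0,0,0.98,-0.4,-0.3,0],[0,0,0,0.98,-0.4,-0.3,0],[0,0,0,0.98,-0.4,-0.3,0],[0,0,0,0.98,-0.4,-0.3,0],[0,0,0,0.98,-0.2,-0.3,0],[0,0,0,0.98,0,-0.3,0],[0,0,0,0.98,0,-0.3,0]])

```text
time_s: 17.75
eef_pos: [0.4674, -0.1425, 0.0905]
eef_rot: [-0.5, 0.5, 0.5, -0.5]
wrist_force: [-0.1, -0.5, -0.6]
opening: 0.595
```

Call:
step_arm(commands=[[0,0,0,0.98,0,-0.3,0],[0,0,0,0.98,0,-0.31,0],[0,0,0,0.98,0,-0.31,0],[0,0,0,0.98,0,-0.31,0],[0,0,0,0.98,0,-0.31,0],[0,0,0,0.98,0,-0.31,0],[0,0,0,0.98,0,-0.31,0],[0,0,0,0.98,0,-0.31,0],[0,0,0,0.98,0,-0.31,0],[0,0,0,0.98,0,-0.31,0]])

```text
time_s: 18.75
eef_pos: [0.5598, 0.1514, 0.09]
eef_rot: [0.5, -0.5, -0.5, 0.5]
wrist_force: [0.3, 0.3, -0.4]
opening: 0.596
```

Call:
step_arm(commands=[[0,0,0,0.98,0,-0.31,0],[0,0,0,0.9,0,-0.31,0],[0,0,0,0,0,0,0],[0,0,0,0,0,0,0]])

```text
time_s: 19.15
eef_pos: [0.5781, 0.2067, 0.0896]
eef_rot: [0.5, -0.5, -0.5, 0.501]
wrist_force: [-1.1, 0.7, -1.1]
opening: 0.598
```

Run:
```python
from place import *
place("w20",.0391,.0265,(.5783,.2080))
```

```text
19.15 [0.5780988  0.20671975 0.08963326] 0.5983229127484182 [-1.05395441  0.71424506 -1.12664586]
plate tool [ 1.1 -1.1] rms 0.43 free [ 1.1 -0.2 69.1]
held tool [-0.4  0.1] free [-0.1 -0.3 27.1] world [0.5781 0.2064 0.1527] ymeas -0.0
goal in tool (from world) [ 1.3 -0.2] held bottom z 0.1287
tilt: tool y axis world [-1.e-03 -3.e-04 -1.e+00]
```

View pics/w20.png

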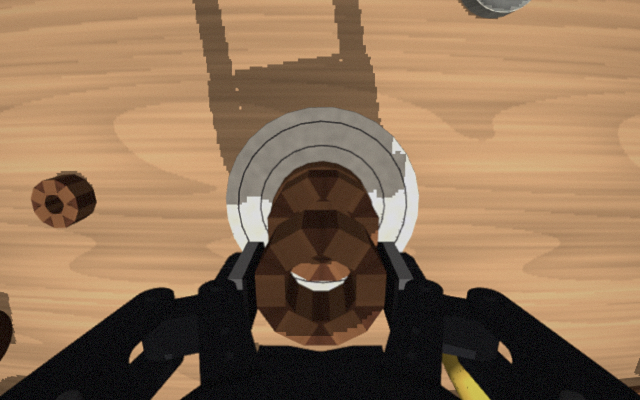

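Call:
step_arm(commands=[[0,0,0,0.05,0.5,0,0],[0,0,0,0,0.5,0,0],[0,0,0,0,0.25,0,0],[0,0,0,0,0,0,0],[0,0,0,0,0,0,0]])

```text
time_s: 19.7
eef_pos: [0.5784, 0.2074, 0.0513]
eef_rot: [0.501, -0.5, -0.499, 0.5]
wrist_force: [0.2, -0.2, -1.1]
opening: 0.598
```

Run:
```python
from place import *
place("w21",.0391,.0265,(.5783,.2080))
```

```text
19.7 [0.57840324 0.2073687  0.05128692] 0.5977823716043366 [ 0.23774473 -0.21640538 -1.09485735]
plate tool [ 0.6 -0.8] rms 0.47 free [ 0.6  0.3 69. ]
held tool [-0.1  0.2] free [-0.2 -0.2 27.1] world [0.5783 0.2073 0.1144] ymeas -0.0
goal in tool (from world) [0.6 0.1] held bottom z 0.0904
tilt: tool y axis world [-1.3e-03 -2.0e-04 -1.0e+00]
```

Call:
step_arm(commands=[[0,0,0,0.03,0.07,0,0],[0,0,0,0,0.03,0,0],[0,0,0,0,0,0,0],[0,0,0,0,0,0,0]])

```text
time_s: 20.15
eef_pos: [0.5788, 0.2087, 0.0491]
eef_rot: [-0.5, 0.5, 0.5, -0.5]
wrist_force: [0.0, -0.5, -0.4]
opening: 0.596
```

Call:
step_arm(commands=[[0,0,0,-0.02,0.05,0,0],[0,0,0,0,0,0,0]])

```text
time_s: 20.35
eef_pos: [0.579, 0.2087, 0.0489]
eef_rot: [0.5, -0.5, -0.5, 0.5]
wrist_force: [-4.3, 1.4, 8.1]
opening: 0.596
```

Call:
step_arm(commands=[[0,0,0,0,0,0,1],[0,0,0,0,0,0,1],[0,0,0,0,0,0,1],[0,0,0,0,0,0,1],[0,0,0,0,-1,0,1],[0,0,0,0,-1,0,1],[0,0,0,0,-0.6,0,1],[0,0,0,0,0,0,1]])

```text
time_s: 21.15
eef_pos: [0.5812, 0.2085, 0.129]
eef_rot: [-0.499, 0.501, 0.502, -0.498]
wrist_force: [0.5, 0.0, -0.9]
opening: 1.001
```

Run:
```python
from chk import *
chk("w22",.112,.0265)
```

```text
21.15 [0.58123768 0.20845738 0.12902111] 1.0006756833162527
plate tool [-0.8  3.4] rms 0.32 free [-0.8  3.7 69. ]
plate world [0.5784 0.2078 0.04  ]
top piece tool [0.1 2.1] free [ 0.1  2.  26.4] world [0.5793 0.2086 0.112 ] ymeas -0.0001
```

View pics/w22.png

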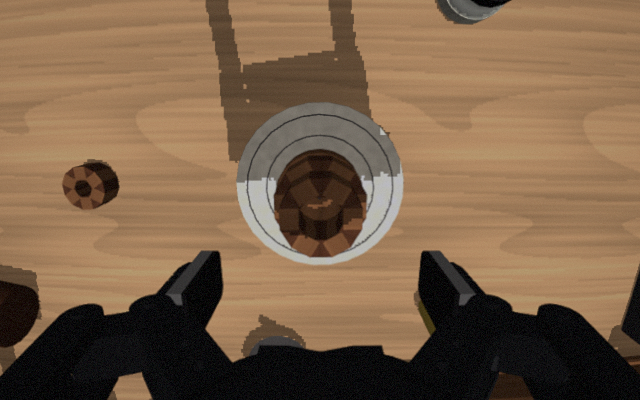

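Call:
step_arm(commands=[[0,0,0,-0.9,0,0,1],[0,0,0,-0.9,0,0,1],[0,0,0,-0.9,0,0,1],[0,0,0,-0.9,0.1,0,1],[0,0,0,-0.9,0.5,0,1],[0,0,0,-0.9,0.6,0,1],[0,0,0,-0.9,0.6,0,1],[0,0,0,-0.9,0.5,0,1],[0,0,0,0,0,0,1]])

```text
time_s: 22.1
eef_pos: [0.5755, -0.0103, 0.0523]
eef_rot: [0.503, -0.499, -0.497, 0.501]
wrist_force: [-0.6, -0.5, -1.0]
opening: 1.005
```

Run:
```python
from ori import *
f,x,m=ring("w23",.0203,r=.04); rc,ph=phase(f,x,.024,.011,.018)
```

```text
22.1 [ 0.57554714 -0.01033806  0.05231711] 1.0053356558518325 [-0.55356757 -0.5138103  -1.04682312]
w23 tool [ 3.1 -5.9] free [ 3.2 -6.  20.7] world [ 0.5813 -0.0072  0.024 ] ymeas -0.0002
bright segment centre angle (mod 60) from tool +x, ccw toward +z: 34.4  (flat normals mod 30: 4.4) amp 0.184
```

View pics/w23.png

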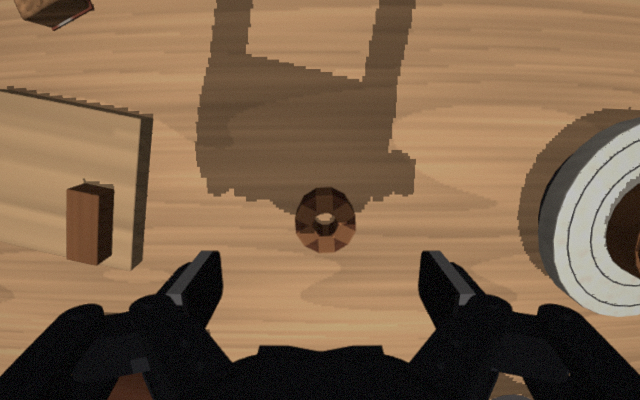

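Call:
step_arm(commands=[[0,-0.73,0,0.1,0,-0.2,1],[0,0,0,0,0.8,0,1],[0,0,0,0,0.8,0,1],[0,0,0,0,0.7,0,1],[0,0,0,0,0,0,1],[0,0,0,0,0,0,1]])

```text
time_s: 22.75
eef_pos: [0.5844, -0.0041, -0.0125]
eef_rot: [0.481, -0.48, -0.519, 0.519]
wrist_force: [0.3, 0.1, 0.3]
opening: 1.001
```

Run:
```python
from ori import *
f,x,m=ring("w24",.0203,r=.04); rc,ph=phase(f,x,.024,.011,.018)
```

```text
22.75 [ 0.58436649 -0.00405953 -0.01251151] 1.0009016764839085 [0.25637249 0.05360005 0.30782553]
w24 tool [-3.   3.7] free [-2.9  3.6 20.7] world [ 0.5809 -0.0073  0.024 ] ymeas -0.0
bright segment centre angle (mod 60) from tool +x, ccw toward +z: 28.6  (flat normals mod 30: 28.6) amp 0.173
```

Call:
step_arm(commands=[[0,0.23,0,-0.1,0.4,0.12,1],[0,0,0,0,0.4,0,1],[0,0,0,0,0,0,1],[0,0,0,0,0,0,0],[0,0,0,0,0,0,0],[0,0,0,0,0,0,0],[0,0,0,0,0,0,0],[0,0,0,0,0,0,0]])

```text
time_s: 23.6
eef_pos: [0.5821, -0.0083, -0.0357]
eef_rot: [-0.486, 0.487, 0.513, -0.512]
wrist_force: [1.3, 0.2, 3.8]
opening: 0.452
```

Run:
```python
from ori import *
f,x,m=ring("w25",.0203,r=.04); rc,ph=phase(f,x,.024,.011,.018)
```

```text
23.6 [ 0.58213512 -0.00834653 -0.03568797] 0.4517753225626461 [1.30848766 0.19790056 3.84228969]
w25 tool [-0.3  1. ] free [-0.2  0.7 20.9] world [ 0.581  -0.0086  0.024 ] ymeas 0.0
bright segment centre angle (mod 60) from tool +x, ccw toward +z: 30.4  (flat normals mod 30: 0.4) amp 0.167
```

View pics/w25.png

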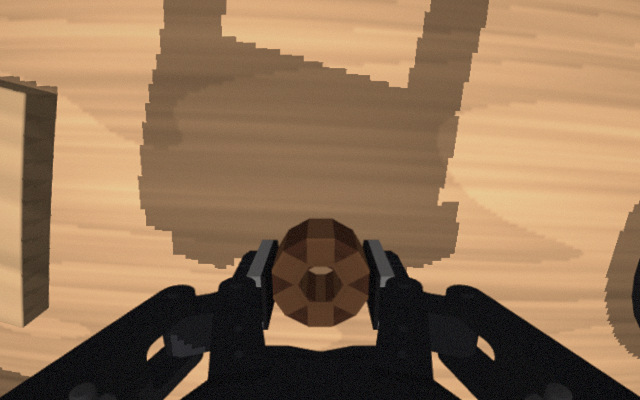

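Call:
step_arm(commands=[[0,0,0,0,-0.5,0,0],[0,0.5,0,0,-1,0,0],[0,0,0,0,-1,0,0],[0,0,0,0.6,-1,0,0],[0,0,0,0.9,-1,0,0],[0,0,0,0.95,-0.4,0,0],[0,0,0,0.95,0,0,0],[0,0,0,0.95,0,0,0],[0,0,0,0.95,0,0.04,0],[0,0,0,0.95,0,0.04,0]])

```text
time_s: 24.65
eef_pos: [0.5787, 0.1805, 0.1115]
eef_rot: [-0.5, 0.5, 0.5, -0.5]
wrist_force: [0.4, 0.5, -0.6]
opening: 0.451
```

Call:
step_arm(commands=[[0,0,0,0.95,0,0,0],[0,0,0,0,0,0,0],[0,0,0,0,0,0,0]])

```text
time_s: 24.95
eef_pos: [0.5788, 0.2082, 0.1111]
eef_rot: [0.5, -0.5, -0.5, 0.5]
wrist_force: [-0.6, 0.1, -0.1]
opening: 0.453
```

Run:
```python
from place import *
place("w26",.0357,.0203,(.5788,.2083))
```

```text
24.95 [0.57876035 0.20821948 0.1110933 ] 0.4530490913741249 [-0.57668002  0.13009183 -0.06776307]
plate tool [-0.4 -0.2] rms 0.46 free [-0.4  0.6 69.1]
held tool [-0.2  1. ] free [-0.3  0.7 20.9] world [0.5778 0.2081 0.1708] ymeas 0.0001
goal in tool (from world) [ 0.1 -0. ] held bottom z 0.1468
tilt: tool y axis world [ 1.e-04 -4.e-04 -1.e+00]
```

View pics/w26.png

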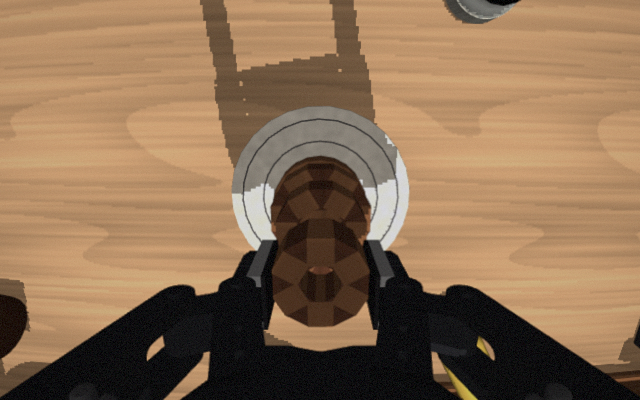

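Call:
step_arm(commands=[[0,0,0,0.01,0.4,-0.03,0],[0,0,0,0,0.4,0,0],[0,0,0,0,0.25,0,0],[0,0,0,0,0,0,0],[0,0,0,0,0,0,0]])

```text
time_s: 25.5
eef_pos: [0.5797, 0.2077, 0.0784]
eef_rot: [0.501, -0.5, -0.499, 0.5]
wrist_force: [-0.5, 0.2, -0.0]
opening: 0.455
```

Run:
```python
from place import *
place("w27",.0357,.0203,(.5788,.2083))
```

```text
25.5 [0.57966122 0.20771671 0.07836612] 0.4553510890040203 [-0.49951653  0.17880531 -0.00517137]
plate tool [0.1 0.5] rms 0.44 free [ 0.1  1.4 69.1]
held tool [-0.5  0.9] free [-0.2  0.6 20.9] world [0.5788 0.2073 0.1381] ymeas 0.0
goal in tool (from world) [0.6 0.9] held bottom z 0.1141
tilt: tool y axis world [-1.2e-03 -2.0e-04 -1.0e+00]
```

Call:
step_arm(commands=[[0,0,0,0.01,0.05,0.01,0],[0,0,0,0,0.03,0,0],[0,0,0,0,0,0,0],[0,0,0,0,0,0,0]])

```text
time_s: 25.95
eef_pos: [0.5797, 0.2085, 0.0767]
eef_rot: [-0.5, 0.5, 0.5, -0.5]
wrist_force: [-0.6, 0.2, -0.3]
opening: 0.457
```

Call:
step_arm(commands=[[0,0,0,0,0.04,0,0],[0,0,0,0,0,0,0]])

```text
time_s: 26.15
eef_pos: [0.5799, 0.2085, 0.0763]
eef_rot: [-0.5, 0.5, 0.5, -0.5]
wrist_force: [-1.6, -0.9, 5.5]
opening: 0.452
```

Call:
step_arm(commands=[[0,0,0,0,0,0,1],[0,0,0,0,0,0,1],[0,0,0,0,0,0,1],[0,0,0,0,0,0,1],[0,0,0,0,-1,0,1],[0,0,0,0,-1,0,1],[0,0,0,0,-0.6,0,1],[0,0,0,0,0,0,1]])

```text
time_s: 26.95
eef_pos: [0.582, 0.2088, 0.157]
eef_rot: [-0.499, 0.501, 0.502, -0.498]
wrist_force: [0.4, -0.2, -0.0]
opening: 0.996
```

Run:
```python
from chk import *
chk("w28",.136,.0203)
```

```text
26.95 [0.58196378 0.20884476 0.1569883 ] 0.9960942749225041
plate tool [-1.2  4.2] rms 0.33 free [-1.2  4.4 69.1]
plate world [0.5785 0.2078 0.04  ]
top piece tool [-0.4  2.7] free [-0.5  2.7 20.4] world [0.5794 0.2084 0.136 ] ymeas -0.0001
```

View pics/w28.png

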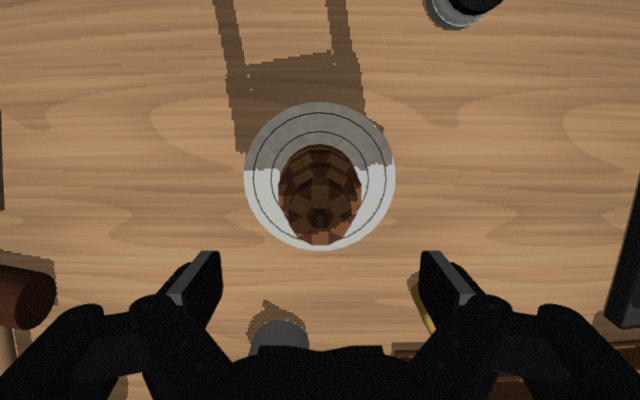

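Call:
step_arm(commands=[[0,0,0,-0.98,0,0,1],[0,0,0,-0.98,0,0.1,1],[0,0,0,-0.98,0,0.1,1],[0,0,0,-0.98,0,0.1,1],[0,0,0,-0.98,0,0.1,1],[0,0,0,-0.98,0,0.1,1],[0,0,0,-0.98,0,0.1,1],[0,0,0,-0.98,0,0.1,1],[0,0,0,-0.98,0,0.1,1],[0,0,0,-0.98,0,0.1,1]])

```text
time_s: 28.0
eef_pos: [0.5511, -0.0863, 0.1514]
eef_rot: [0.501, -0.499, -0.499, 0.5]
wrist_force: [-0.0, -0.2, -0.4]
opening: 0.999
```

Call:
step_arm(commands=[[0,0,0,-0.98,0,0.1,1],[0,0,0,-0.98,0,0.1,1],[0,0,0,-0.98,0.2,0.1,1],[0,0,0,-0.98,0.3,0.1,1],[0,0,0,-0.98,0.3,0,1],[0,0,0,-0.98,0.3,0,1],[0,0,0,-0.98,0.3,0,1],[0,0,0,-0.98,0.3,0,1],[0,0,0,-0.98,0.3,0,1],[0,0,0,-0.98,0.2,0,1]])

```text
time_s: 29.0
eef_pos: [0.5389, -0.3795, 0.0843]
eef_rot: [0.502, -0.499, -0.5, 0.5]
wrist_force: [-0.1, 0.0, 0.7]
opening: 1.002
```

Call:
step_arm(commands=[[0,0,0,0,0,0,1],[0,0,0,0,0,0,1]])

```text
time_s: 29.2
eef_pos: [0.5391, -0.3789, 0.0853]
eef_rot: [0.502, -0.499, -0.5, 0.499]
wrist_force: [-0.1, 0.1, -0.1]
opening: 1.0
```

```bash
cat > wt.py <<'E'
from ori import *
def weight(tag,x0=0,z0=0,zt=.056):
    o,R,im,d,c,cl=snap("wrist",tag); print(o["time_s"],o["eef_pos"],o["opening"],o["wrist_force"])
    f=np.load(tag+".npz"); hs=cv2.cvtColor(im,cv2.COLOR_BGR2HSV); T=tcloud(d,c[0],c[1]); y=f["p"][2]-zt
    m=(abs(T[...,1]-y)<.004)&(np.hypot(T[...,0]-x0,T[...,2]-z0)<.045)
    m=cv2.morphologyEx(m.astype(np.uint8),cv2.MORPH_OPEN,np.ones((3,3)))
    k=max(cv2.findContours(m,cv2.RETR_EXTERNAL,cv2.CHAIN_APPROX_NONE)[0],key=cv2.contourArea); k=cv2.convexHull(k).reshape(-1,2)
    P=pix_to_plane(k,y,f["K"],f["D"])[:,[0,2]]; x,res=fixr(P,.014)
    print("knob tool",np.round(x*1000,1),"free",np.round(fitc(P)[0]*1000,1),"world",np.round(R@np.array([x[0],y,x[1]])+f["p"],4))
    return f,x
E
python3 - <<'E'
from wt import *
weight("w29")
E
```

```text
29.2 [ 0.53911179 -0.37890662  0.08527981] 0.9997531189346377 [-0.12042435  0.08586566 -0.06298566]
knob tool [-4.8 -4.4] free [-4.8 -4.3 13.8] world [ 0.5434 -0.3836  0.056 ]
```

View pics/w29.png

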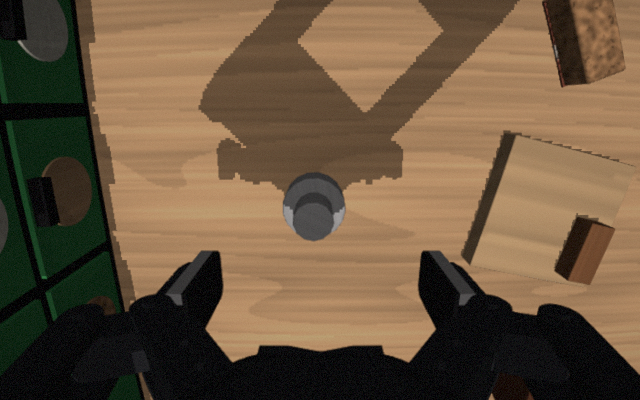

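Call:
step_arm(commands=[[0,0,0,-0.16,0.3,-0.15,1],[0,0,0,0,0.8,0,1],[0,0,0,0,0.8,0,1],[0,0,0,0,0.4,0,1],[0,0,0,0,0,0,1],[0,0,0,0,0,0,1]])

```text
time_s: 29.85
eef_pos: [0.5453, -0.3842, 0.0189]
eef_rot: [-0.5, 0.5, 0.5, -0.5]
wrist_force: [-0.4, -0.2, -0.2]
opening: 1.0
```

Run:
```python
from wt import *
weight("w30")
```

```text
29.85 [ 0.54529936 -0.38422437  0.01894754] 1.0004737661303431 [-0.36359373 -0.1865428  -0.20862174]
knob tool [0.3 2.4] free [ 0.3  2.3 13.7] world [ 0.5429 -0.3839  0.056 ]
```

Call:
step_arm(commands=[[0,0,0,0.01,0.5,0.08,1],[0,0,0,0,0.45,0,1],[0,0,0,0,0,0,1],[0,0,0,0,0,0,0],[0,0,0,0,0,0,0],[0,0,0,0,0,0,0],[0,0,0,0,0,0,0],[0,0,0,0,0,0,0],[0,0,0,0,0,0,0]])

```text
time_s: 30.8
eef_pos: [0.5427, -0.3842, -0.0093]
eef_rot: [-0.5, 0.5, 0.5, -0.5]
wrist_force: [-0.4, 2.7, 4.2]
opening: 0.306
```

Run:
```python
from wt import *
weight("w31")
```

```text
30.8 [ 0.54271976 -0.38417927 -0.0093048 ] 0.3063913099188311 [-0.35752524  2.74110879  4.17576173]
knob tool [-0.2 -0. ] free [-0.2  0.  14.2] world [ 0.5427 -0.3844  0.056 ]
```

View pics/w31.png

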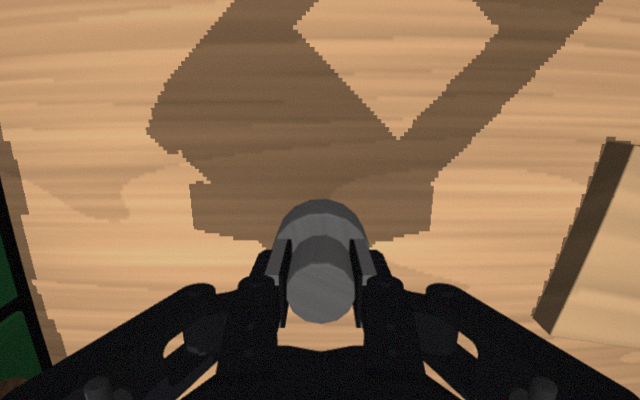

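Call:
step_arm(commands=[[0,0,0,0,-0.4,0,0],[0,0,0,0,-0.8,0,0],[0,0,0,0,-1,0,0],[0,0,0,0.98,-0.7,0,0],[0,0,0,0.98,-0.7,0,0],[0,0,0,0.98,-0.7,0,0],[0,0,0,0.98,-0.7,0,0],[0,0,0,0.98,-0.6,0,0],[0,0,0,0.98,0,-0.1,0],[0,0,0,0.98,0,-0.1,0]])

```text
time_s: 31.85
eef_pos: [0.5484, -0.1772, 0.1589]
eef_rot: [-0.5, 0.501, 0.5, -0.5]
wrist_force: [1.0, -0.2, -4.9]
opening: 0.309
```

Call:
step_arm(commands=[[0,0,0,0.98,0,-0.1,0],[0,0,0,0.98,0,-0.1,0],[0,0,0,0.98,0,-0.1,0],[0,0,0,0.98,0,-0.1,0],[0,0,0,0.98,0,-0.1,0],[0,0,0,0.98,0,-0.1,0],[0,0,0,0.98,0,-0.1,0],[0,0,0,0.98,0,-0.1,0],[0,0,0,0.98,0,-0.1,0],[0,0,0,0.98,0,-0.1,0]])

```text
time_s: 32.85
eef_pos: [0.5781, 0.1168, 0.1577]
eef_rot: [0.5, -0.5, -0.5, 0.5]
wrist_force: [0.5, 0.1, -3.6]
opening: 0.311
```

Call:
step_arm(commands=[[0,0,0,0.98,0,0,0],[0,0,0,0.98,0,0,0],[0,0,0,0.6,0,0,0],[0,0,0,0,0,0,0],[0,0,0,0,0,0,0]])

```text
time_s: 33.35
eef_pos: [0.5782, 0.1925, 0.1576]
eef_rot: [0.5, -0.5, -0.5, 0.501]
wrist_force: [-0.5, 0.3, -3.8]
opening: 0.308
```

```bash
cat > pw.py <<'E'
from wt import *
def pw(tag,off=.0093,gs=(.5793,.2083)):
    f,x=weight(tag,zt=ctrl.get_obs()["eef_pos"][2]+off+.056); q=f["q"]; R=Rn.from_quat([q[1],q[2],q[3],q[0]]).as_matrix()
    platefit(f,262); W=R.T@(np.array([gs[0],gs[1],f["p"][2]])-f["p"]); print("goal tool",np.round(W[[0,2]]*1000,1),"bottom z",round(f["p"][2]+off,4))
E
python3 - <<'E'
from pw import *
pw("w32")
E
```

```text
33.35 [0.57820353 0.19248411 0.15759565] 0.30800721268626957 [-0.46879413  0.27488719 -3.84450617]
knob tool [-0.2 -0.1] free [-0.2 -0.1 14.2] world [0.5783 0.1923 0.2229]
plate tool [15.2 -0.5] rms 2.35 free [15.4  0.2 69. ]
goal tool [15.8 -1.1] bottom z 0.1669
```

View pics/w32.png

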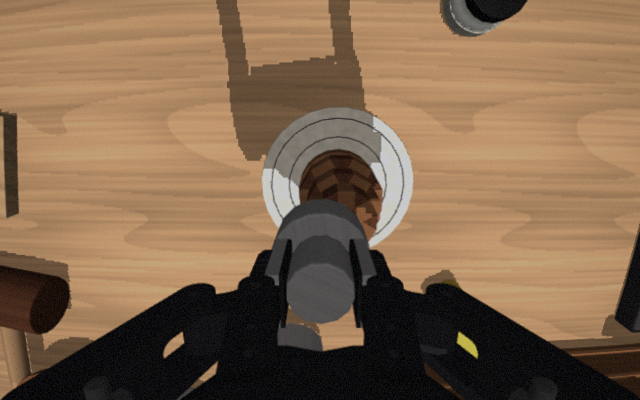

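Call:
step_arm(commands=[[0,0,0,0.53,0,-0.03,0],[0,0,0,0,0.3,0,0],[0,0,0,0,0.4,0,0],[0,0,0,0,0.2,0,0],[0,0,0,0,0,0,0],[0,0,0,0,0,0,0]])

```text
time_s: 34.0
eef_pos: [0.5795, 0.2081, 0.1305]
eef_rot: [0.5, -0.5, -0.499, 0.5]
wrist_force: [0.9, -0.4, -4.2]
opening: 0.31
```

Run:
```python
from pw import *
pw("w33")
```

```text
34.0 [0.57950933 0.20806172 0.13051679] 0.3101120390555954 [ 0.89538777 -0.41883728 -4.24511683]
knob tool [-0.2  0. ] free [-0.2  0.1 14.2] world [0.5795 0.2079 0.1958]
plate tool [-0.3  0.5] rms 0.41 free [-0.3  1.2 69.1]
goal tool [0.2 0.2] bottom z 0.1398
```

View pics/w33.png

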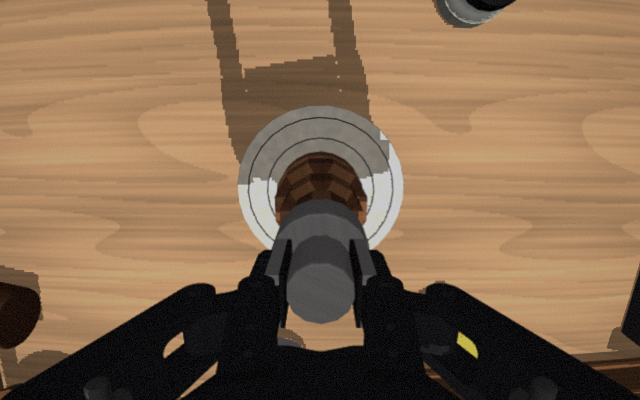

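Aligned to within 0.4 mm, 3.8 mm above the narrow ring. I lower it.

Call:
step_arm(commands=[[0,0,0,0,0.07,0,0],[0,0,0,0,0.04,0,0],[0,0,0,0,0,0,0],[0,0,0,0,0,0,0]])

```text
time_s: 34.45
eef_pos: [0.5797, 0.2085, 0.1278]
eef_rot: [-0.5, 0.5, 0.5, -0.5]
wrist_force: [0.7, 0.4, -3.4]
opening: 0.307
```

Call:
step_arm(commands=[[0,0,0,0,0.03,0,0],[0,0,0,0,0.02,0,0],[0,0,0,0,0,0,0]])

```text
time_s: 34.75
eef_pos: [0.5799, 0.2084, 0.1267]
eef_rot: [-0.5, 0.5, 0.5, -0.5]
wrist_force: [-1.1, 0.2, 0.5]
opening: 0.307
```

Call:
step_arm(commands=[[0,0,0,0,0,0,0.6],[0,0,0,0,0,0,0.8],[0,0,0,0,0,0,0.8],[0,0,0,0,-0.5,0,0.8],[0,0,0,0,-1,0,0.8],[0,0,0,0,-1,0,1],[0,0,0,0,-1,0,1],[0,0,0,0,0,0,1]])

```text
time_s: 35.55
eef_pos: [0.5829, 0.209, 0.2384]
eef_rot: [-0.498, 0.502, 0.503, -0.497]
wrist_force: [0.3, 0.3, 0.0]
opening: 1.002
```

Run:
```python
from wt import *
f,x=weight("w34",0,0,.192); platefit(f,330)
```

```text
35.55 [0.58287035 0.20904896 0.23837842] 1.0015400285893172 [0.34146954 0.26332273 0.04110009]
knob tool [-0.4  2.6] free [-0.4  2.6 13.7] world [0.5807 0.2087 0.192 ]
plate tool [-1.5  6.5] rms 0.39 free [-1.6  6.6 69.1]
```

View pics/w34.png

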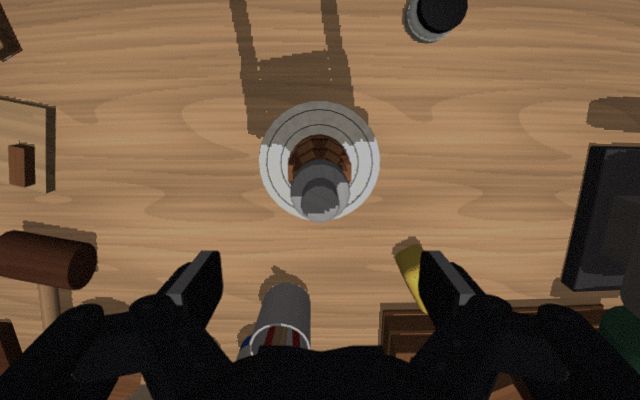

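Call:
step_arm(commands=[[0,0,0,0,-1,0,1],[0,0,0,-0.5,-0.5,0.2,1],[0,0,0,-0.9,0,0.4,1],[0,0,0,-0.9,0,0.5,1],[0,0,0,-0.9,0,0.5,1],[0,0,0,-0.9,0,0.5,1],[0,0,0,-0.9,0,0.5,1],[0,0,0,-0.9,0,0.5,1],[0,0,0,-0.9,0,0.5,1],[0,0,0,-0.9,0,0.5,1]])

```text
time_s: 36.6
eef_pos: [0.4553, -0.0233, 0.2757]
eef_rot: [0.5, -0.5, -0.5, 0.5]
wrist_force: [0.0, -0.7, -0.1]
opening: 1.0
```

Call:
step_arm(commands=[[0,0,0,-0.9,0,0.3,1],[0,0,0,-0.9,0,0.3,1],[0,0,0,0,0,0,1]])

```text
time_s: 36.9
eef_pos: [0.4373, -0.0788, 0.2758]
eef_rot: [0.501, -0.501, -0.499, 0.499]
wrist_force: [1.0, 0.0, -1.0]
opening: 1.002
```

Run:
```python
from look import *
o,R,im,d,c,cl=snap("top","t9"); o,R,im2,d2,c2,cl2=snap("side","s9")
print(o["time_s"],o["eef_pos"])
i0,d0,c0=load("top0.npz")
def meas(cl,x,y,r,z0,z1):
    m=blob(cl,x,y,r,z0,z1); P=cl[m]; return len(P), P.mean(0).round(4) if len(P) else None
cl0=cloud(d0,c0)
print("knob top",meas(cl,.579,.207,.03,.185,.2)); print("foot top",meas(cl,.579,.207,.035,.155,.168))
for n,x,y,r in [("jar",.418,.3285,.05),("can",.80,.18,.07),("sand",.42,-.18,.06),("mallet head",.705,-.15,.1)]:
    print(n,meas(cl0,x,y,r,.012,.3),meas(cl,x,y,r,.012,.3))
df=(cv2.absdiff(i0,im).max(2)>40).astype(np.uint8)*255; cv2.imwrite("pics/diff.png",df)
cv2.imwrite("pics/s9c.png",cv2.resize(im2[120:330,150:430],None,fx=2.8,fy=2.8,interpolation=cv2.INTER_CUBIC))
```

```text
36.95 [ 0.43783405 -0.07745716  0.27583389]
knob top (118, array([0.5821, 0.2058, 0.1917]))
foot top (202, array([0.5806, 0.2032, 0.1619]))
jar (433, array([0.4187, 0.3236, 0.0513])) (433, array([0.4188, 0.3236, 0.0514]))
can (943, array([0.7963, 0.1542, 0.0961])) (950, array([0.7961, 0.1542, 0.0958]))
sand (348, array([ 0.4166, -0.1868,  0.0277])) (0, None)
mallet head (1423, array([ 0.7141, -0.1604,  0.0529])) (1417, array([ 0.7142, -0.1604,  0.0529]))
```

View pics/t9.png

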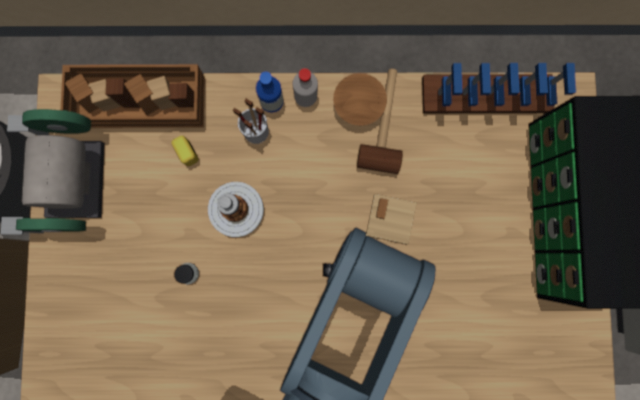

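View pics/s9c.png

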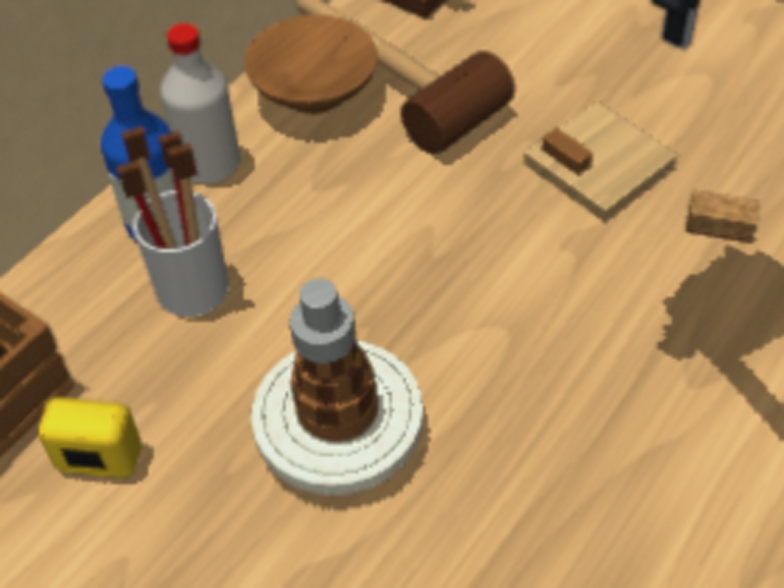

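The top and side views show the full stack standing and level, with the bystanders undisturbed and the gripper clear. I hand in.

Run:
```python
from bench import ctrl
print(ctrl.hand_in()); print(ctrl.get_obs()["time_s"])
```

```text
the job is handed in; nothing more can be done
None
the job is handed in; nothing more can be done
```

The blank is dry-stacked on the round faceplate in the order asked: disc, wide, middle and narrow ring, then the steel weight. I let go of everything, backed the gripper away and handed in at about 37 s of the 141 s allowed. The hand-in gave no verdict.

**Centring (wrist camera, relative to the piece below):**

| Piece | Offset |
|---|---|
| Disc on faceplate | about 0.2 mm |
| Wide ring on disc | about 0.5 mm |
| Middle ring on wide ring | about 1.0 mm |
| Narrow ring on middle ring | about 0.2 mm |
| Weight on narrow ring | about 1.3 mm |

- **Whole stack:** the weight sits about 2.4 mm off the faceplate's centre by the wrist camera and 2.6 mm by the top camera. Every top surface measured at its nominal height, up to 192 mm at the knob.
- **Bystanders:** the jar, brush can and mallet measured unmoved in the top view. The arm hid the sanding block in that view; the side picture shows it lying on the bench, but I did not measure its position.
- **Disagreement with the text:** the fingertips showed about 40 mm behind the reported TCP in both the wrist and side pictures. I grasped by the pictures. The middle ring needed two regrips because I first misread the closing force as the fingers touching the bench.
- **Forces:** the highest wrist reading I saw was about 9 N.

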